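# Lock the push-and-turn cap onto the one open bottle in a packed rack

## Robot

A 6-joint arm with a two-finger parallel gripper is mounted at the origin on the work surface. World frame = base frame: x ahead of the robot, y to its left, z up, the work surface at z = 0. Lengths are in mm, angles in rad, forces in N, time in s.
With the tool pointing down it reaches from about 300 to 775 mm from the base axis. Payload 14.6 kg.
Tool frame: the origin (TCP) lies between the finger pads; the fingertips stand 11 mm ahead of it and the grasp point (between the pads) lies 8 mm behind it; z points along the fingers, y is the direction in which the jaws open and shut (so a half turn about z gives the same grasp; the last joint's range is limited). The gripper opens to 94 mm and grips with 3 to 60 N. Pads are 16 mm wide; open, the fingers measure 119 mm over their backs; the gripper's body (75 mm by 177 mm) begins 78 mm behind the grasp point.
Start: joints at [-1.342, 0.3, 1.521, -0, 1.321, -0.067], TCP at [160.321, -526.105, 191.346] pointing down, gripper open.
Joint ranges: [-3.03, 3.03], [-0.79, 2.21], [0.23, 2.52], [-1.04, 4.18], [0, 3.07], [-2.55, 2.55]. Speed limits (rad/s): [2.22, 2.22, 2.57, 3.14, 3.14, 3.14].

## Interface

Orientations are given as [roll, pitch, yaw] about the fixed x, y, z axes, in that order (R = Rz(yaw) Ry(pitch) Rx(roll)).
In Python, from cell import * gives the robot as it stands.
- The arm moves only by the tool arm_command, never from a script. Its argument "deltas" is a list of rows, each an object with "xyz": the shift along the world's x, y, z in m, a list of three; "turn": the turn, a rotation vector about the world's x, y, z in rad, a list of three. A call has 1 to 12 rows; each row shifts and turns the commanded pose from where the row before left it; what a row does not reach is not made up. A row lasts 1/8 s, in which the tool goes at most 62.5 mm and 10.7 degrees, less where a joint would pass 70% of its speed; a pose out of reach is approached as far as the arm can. A call with a gripper value outside its range is refused whole. "gripper" is the closure, from 0 (fully open) to 1 (shut), set as the call begins (left out, the last holds). The fingers move at their own pace and stop on an object; "force" is the grip in N (left out, the last holds). Time passes only in rows, so rows that do not move let the fingers close. It gives the time, the measured TCP pose, the force and the opening at its end, in the units of the state.
- read_state(): the state, without advancing time (a new reading comes with each control period).
- camera(name): name is "scene" or "top"; returns a dict with "color" (400x640x3 uint8, red, green, blue), "fx", "fy", "cx", "cy" (pixels), "rvec" (rotation vector, rad) and "tvec" (3), from world to camera coordinates, as OpenCV has them. Camera axes: x right, y down, z forward; pixel columns grow to the right and rows downward; lengths in mm; the calibration is good to about 2 mm. A picture is of the moment at which its call begins. There is no depth.
- sign_off(): hands the job in, once; it reports no verdict.
The state is a dict: "clock": time; "joints": joint angles; "qd": joint speeds; "effort": joint torques, N m; "eef_pos": TCP position; "eef_rot": TCP orientation; "wrist_force": force on the tool from outside, world axes, zero at the start; "moment": the same for the moment, N m; "finger_gap": finger opening in mm.
Only numpy, scipy, OpenCV 4.12 (cv2) and the standard library are available. Lean on these libraries where they do the work, as an engineer would, in place of code of your own. Each camera call takes 0.05 s, during which the arm holds its last target.

## Task

One bottle in the rack has been left open, the white sealing pad on its neck showing. Take its wide cap from the steel tray, set it on that bottle's neck and close it as such caps are closed: push it down against its spring and turn it clockwise until it meets its stop and locks, without forcing it. Do not brush the other bottles or the rack, leave everything else where it stands, and let go.

Things in the scene. Friction and masses are not known exactly. Their poses are not given: they have to be found in the camera images.
- rack: Fixed wooden rack, 210 mm square, walls 56 mm high, 3 x 3 cells at 66 mm pitch along its x and y; origin at the centre of its underside, floor 8 mm up. Six closed bottles belong to it (rows x = -66 and +66 mm): 56 mm wide, shoulders 78 mm over the floor, caps 26 mm wide with tops at 105 mm (two dropper bulbs to 128 mm). The middle row holds the open bottle and two closed ones in any order.
- bottle: The open amber bottle, the only one without a cap; it stands firmly in its cell and neither turns nor sinks. Body 56 mm wide, shoulder at z = 78 mm, then a neck 26.6 mm wide up to z = 102 mm (its top 3 mm 24 mm wide). Origin at the centre of its underside, on the rack's floor; z up. Its reported yaw tells nothing of how the lugs on the neck face.
- bottle_pad (a point): Centre of the top of the white sprung sealing pad on the bottle's mouth: 22 mm wide, 109 mm over the bottle's underside. It yields about 2.5 N per mm from the first touch and bottoms after 6.5 mm (16 N). Pressing with over 20 N, or turning on at the stop with over 0.4 N m, is forcing the cap.
- bottle_lugs (a point): On the neck's axis at the top of its four lugs (96 mm over the bottle's underside). Lugs 90 degrees apart, 45 degrees long, reaching 17.3 mm out, facing any way. Under each is a notch, roof at 93 mm, closed at its clockwise end (seen from above) by a stop down to 86 mm; at the other end, where the cap's lug comes in, a latch tooth reaches down to 91 mm.
- bottle_seat (a point): Where the cap's origin lies when locked: on the axis, 87 mm over the bottle's underside. Landed lugs on lugs the cap lies 6 mm higher: turned counter-clockwise, 1.1 rad at most, it drops in at the near end of a gap. In a gap it rests on the pad 2.5 mm above this point. Pressed 2.5 mm below it (12 N) it turns clockwise 0.6 to 1.15 rad to the stops; let go there it springs up and is locked.
- cap: The wide black ribbed cap, 44 mm across, 24 mm high, about 25 g, open side down on the tray; origin at the centre of its lower rim, z up through its closed top. Inside 38 mm wide, top face 19.5 mm over the rim; four lugs on its x and y axes, 4.5 mm wide, reaching in to 14.9 mm from the axis, 3 to 6 mm over the rim. On the neck it has 1.6 mm of sideways play.
- tray: Fixed steel slab, 170 x 120 x 8 mm, origin at the centre of its underside.
- small_cap: A plain small screw cap, 26 mm wide, 24 mm high, also on the tray; not wanted. Origin at the centre of its underside.
- bottle2: Closed bottle with a small screw cap in the middle row of the rack; fixed. Origin at the centre of its underside.
- bottle3: Closed dropper bottle in the middle row of the rack; fixed. Origin at the centre of its underside.
- beaker: Loose empty glass beaker, 70 mm wide at the rim, 90 mm high, on the table. Origin at the centre of its underside.
- jar: Loose white jar with a black lid, 60 mm wide, 55 mm high, on the table. Origin at the centre of its underside.
- pump_bottle: Loose white pump bottle, 64 mm wide, 180 mm high, on the table. Origin at the centre of its underside.
- spray_bottle: Loose slim mist-spray bottle with a white top, 42 mm wide, 123 mm high, beyond the rack. Origin at the centre of its underside.
- spoon: Loose steel spoon, 160 mm long, lying beyond the tray. Origin under its middle.
Things that resemble listed ones, but are neither listed nor needed, are in the scene too. Leave any blue, green or yellow look-alike of the cap alone.

How it is judged (in metres and radians):
On the way:
1. the cap is over the open bottle's neck and pushed down against the spring (horizontal distance between cap and bottle below 0.004 m and z of cap in the frame of bottle below 0.0856 m), for 0.05 s.
At the end, for the whole second after the job is handed in: The cap sits locked on the open bottle: within 4 mm of its axis, upright within 0.06 rad, held down with its rim 85.8 to 88.2 mm over the bottle's underside (locked is 87 mm; merely lying on the pad is 89.5 mm, stuck under the latch teeth is 85 mm), released and at rest (horizontal distance between cap and bottle below 0.004 m and z of cap in the frame of bottle between 0.0858 and 0.0882 m and angle between cap's own z axis and vertical below 0.06 rad and linear speed of cap below 0.02 m/s); the robot touches nothing.
It fails at once if the robot or the carried cap brushes the rack or another bottle (more than 1 N) (contact force between any of the arm, the fingers, cap and rack above 1 N or contact force between any of the arm, the fingers, cap and bottle2 above 1 N or contact force between any of the arm, the fingers, cap and bottle3 above 1 N).
It fails at once if the cap is forced: more than 60 N between cap and bottle (contact force between cap and bottle above 60 N).
It fails at once if another thing is moved by more than 15 mm (distance of any of small_cap, beaker, jar, pump_bottle, spray_bottle, spoon from where it was at the start of the episode above 0.015 m).
It also fails if it takes over 72 s, if anything falls off the work surface, if the arm or the gripper's body presses on something with over 40 N, if the wrist force passes 120 N, or if a joint passes its speed limit or range.

## Working session

There is one attempt and no reset: what is moved stays moved. The work goes in short steps, Python scripts to look and compute and a tool call to move; the robot and the scene stay as the last step left them, time stands still between calls to the robot, and variables do not carry over. Pictures are saved under pics/ and viewed, and the job is handed in when it is done.

Besides the shell and the picture viewer there is one more tool, called as a command line: name --argument value ..., lists and objects as JSON in quotes. arm_command: Moves the arm, as the interface text tells. Its arguments: {"type":"object","properties":{"deltas":{"type":"array","items":{"type":"object","properties":{"xyz":{"type":"array","items":{"type":"number"}},"turn":{"type":"array","items":{"type":"number"}}}}},"gripper":{"type":"number"},"force":{"type":"number"}},"required":["deltas"]}

```bash
mkdir -p pics; ls
cat > h.py <<'E'
from cell import *
import numpy as np, cv2
def cam(n):
    c=camera(n); c['R'],_=cv2.Rodrigues(np.array(c['rvec'],float)); c['t']=np.array(c['tvec'],float).reshape(3)
    c['K']=np.array([[c['fx'],0,c['cx']],[0,c['fy'],c['cy']],[0,0,1.]]); return c
def save(c,fn): cv2.imwrite(fn,c['color'][:,:,::-1])
def crop(c,fn,x0,y0,x1,y1,s): cv2.imwrite(fn,cv2.resize(c['color'][y0:y1,x0:x1,::-1],None,fx=s,fy=s,interpolation=cv2.INTER_CUBIC))
def ray(c,u,v,z):
    d=c['R'].T@np.array([(u-c['cx'])/c['fx'],(v-c['cy'])/c['fy'],1]); o=-c['R'].T@c['t']
    return o+d*(z-o[2])/d[2]
def proj(c,p):
    q=(c['K']@(c['R']@np.atleast_2d(p).T+c['t'][:,None])).T; return q[:,:2]/q[:,2:]
E
python3 - <<'E'
from h import *
import pickle
for n in('scene','top'):
    c=cam(n); save(c,f'pics/{n}0.png'); pickle.dump(c,open(n+'0.pkl','wb')); print(n,c['fx'],c['cx'],c['cy'],-c['R'].T@c['t'])
print(read_state())
E
```

```text
pics
scene 503.4513014829174 318.83729563507404 203.3754462374563 [1414.45420315 -228.33240376 1120.29920571]
top 517.6524243444837 327.7162410140802 200.40752479787065 [ 339.44328912  -20.53915379 1646.79279794]
{'clock': 0.1, 'joints': array([-1.34160021e+00,  3.00425526e-01,  1.52148183e+00, -3.17832850e-05,
        1.32070289e+00, -6.65960874e-02]), 'qd': array([ 6.49238086e-04, -5.33322025e-04, -1.10679409e-03,  4.53338827e-05,
       -7.05367263e-04, -2.14869260e-03]), 'effort': array([-3.67060784e-05, -5.32647943e+01, -3.53287590e+01,  7.08615454e-02,
        2.34680978e-02, -6.46499166e-05]), 'eef_pos': array([ 160.26077958, -525.88641921,  190.85332106]), 'eef_rot': array([-3.14057526e+00, -3.69997345e-05,  2.95800063e-01]), 'wrist_force': array([-0.75515098,  0.89122518,  0.6019274 ]), 'moment': array([-0.01625297,  0.05347291,  0.0055912 ]), 'finger_gap': 93.91969443852324}
```

View pics/scene0.png

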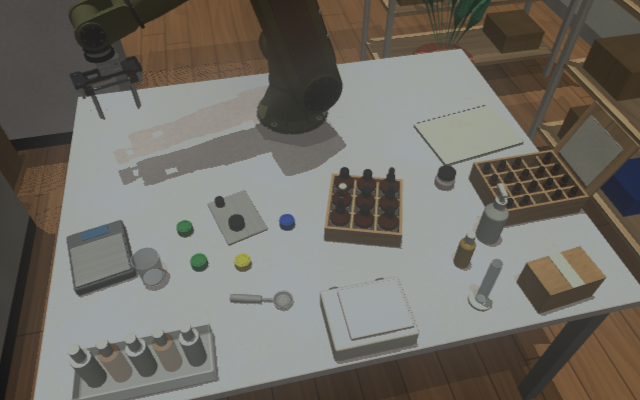

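View pics/top0.png

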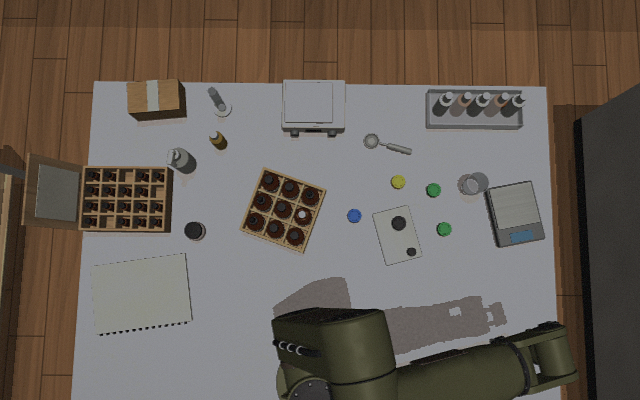

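The top view shows the tray at (397,235). On it are two black caps: a wide one at (399,223) and a small one at (411,252). The white pad is at (302,214) in the rack. I'll enlarge both before reaching for anything.

Run:
```python
import pickle
from h import *
t=pickle.load(open('top0.pkl','rb')); s=pickle.load(open('scene0.pkl','rb'))
a=lambda c,x0,y0,x1,y1,k: cv2.resize(c['color'][y0:y1,x0:x1,::-1],(400,300),interpolation=cv2.INTER_CUBIC)
im=np.vstack([np.hstack([a(t,365,200,437,254+10,0),a(t,235,160,335,260,0)]),np.hstack([a(s,200,185,280,245,0),a(s,320,162,412,246,0)])])
im=np.clip(im.astype(float)*1.6,0,255).astype(np.uint8)
cv2.imwrite('pics/crop0.png',im)
```

```text
(no output)
```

View pics/crop0.png

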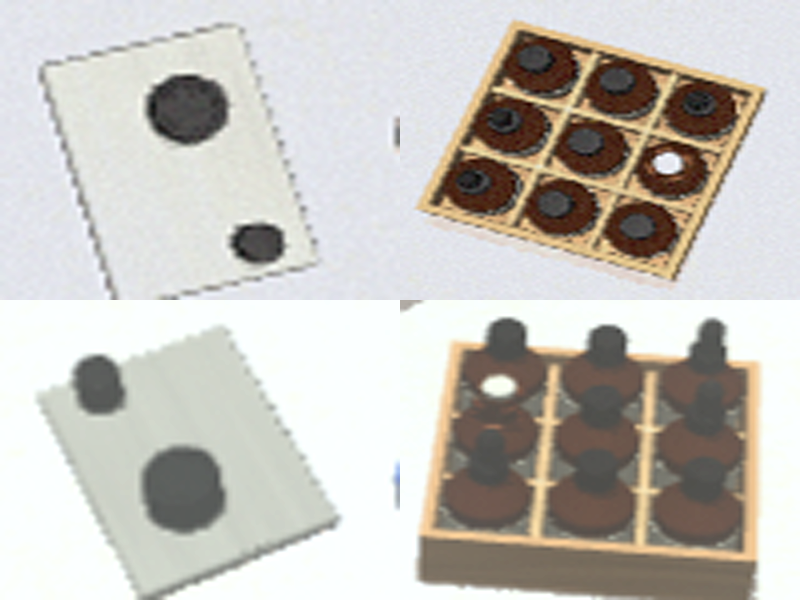

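Confirmed. The target is the black wide cap at top-view (399,223); the other tray cap at (411,252) is the small one, and the coloured ones are look-alikes. The open bottle is the one with the white pad at top-view (302,214). Next I'll measure both in the two views.

```bash
cat > meas.py <<'E'
import pickle,sys
from h import *
from scipy.optimize import least_squares
def cyl(c,p,r,h):
    a=np.linspace(0,2*np.pi,60); P=np.array([[p[0]+r*np.cos(x),p[1]+r*np.sin(x),z] for z in (p[2],p[2]+h) for x in a])
    return cv2.convexHull(proj(c,P).astype(np.float32)).reshape(-1,2)
def cen(poly):
    m=cv2.moments(poly.astype(np.float32)); return np.array([m['m10'],m['m01']])/m['m00']
def blob(c,box,lo,white):
    x0,y0,x1,y1=box; g=c['color'][y0:y1,x0:x1].astype(float)
    g=g.min(2) if white else g.max(2)
    return g
if __name__=='__main__':
    t=pickle.load(open('top0.pkl','rb')); s=pickle.load(open('scene0.pkl','rb'))
    for nm,c,b in(('top cap',t,(388,212,412,236)),('scene cap',s,(225,210,250,235)),('top pad',t,(294,206,311,222)),('scene pad',s,(334,179,352,195))):
        x0,y0,x1,y1=b; g=c['color'][y0:y1,x0:x1].astype(int).mean(2).astype(int); print(nm); print(g[::1,::1])
E
python3 meas.py
```

```text
top cap
[[140 135 140 140 140 141 139 143 138 142 139 137 138 140 138 140 139 139
  140 139 138 135 139 141]
 [141 137 138 140 141 139 141 138 139 141 136 137 136 138 136 139 137 137
  137 139 140 142 105 137]
 [139 137 139 139 142 141 142 143 141 141 141 144 137 140 138 139 140 137
  138 138 140 140 122 138]
 [140 139 138 137 140 140 142 143 140 144 141 139 137 139 137 140 140 142
  139 135 139 141 132 142]
 [139 138 137 138 142 143 144  96  53  44  28  27  46 105 137 137 138 141
  140 135 137 138 138 115]
 [141 138 141 138 141 144  88  36  39  41  42  42  41  40  56  72 131 141
  138 135 137 140 144 118]
 [142 140 139 142  97  50  31  40  32  44  34  39  39  33  37  50  73 130
  140 135 137 138 136 122]
 [141 141 142 142  86  31  38  32  45  50  46  41  46  31  40  44  52 106
  136 138 135 138 138 134]
 [142 139 143  95  39  36  32  39  39  49  48  38  47  49  44  41  42  82
  134 140 132 137 136 142]
 [141 142 148  84  31  41  42  46  44  49  48  49  46  47  47  32  34  54
  129 137 138 137 138 138]
 [143 142 145  81  13  44  46  49  48  47  45  48  48  46  47  32  43  50
  109 13
[... 5624 characters left out ...]
107  59  57  57  56  54]
 [ 62  57  53  55  87 139 155 156 156 156 156 154 114  69  57  55  53  51]
 [ 72  77  64  53  60 120 147 153 154 154 152 138  93  63  58  52  51  54]
 [ 74  85  79  62  57  69  94 128 139 133 119  89  63  58  56  53  55  67]
 [ 73  74  71  70  59  60  71  76  78  77  76  66  55  51  53  58  76  76]
 [ 73  75  62  60  57  53  55  56  60  60  58  53  53  52  60  71  75  74]
 [ 73  74  61  59  60  55  53  52  52  53  52  53  55  60  72  76  75  74]
 [ 72  64  56  53  54  53  51  52  51  55  56  60  57  53  63  73  75  74]
 [ 63  56  58  56  52  51  51  52  52  55  56  54  52  57  56  59  70  72]
 [ 61  57  54  52  52  51  51  51  52  52  51  50  51  54  55  55  68  76]]
```

```bash
cat > m2.py <<'E'
from meas import *
def soft(c,b,lo,hi):
    x0,y0,x1,y1=b; g=c['color'][y0:y1,x0:x1].astype(float).mean(2); w=np.clip((g-lo)/(hi-lo),0,1)
    m=(w>0.25).astype(np.uint8); n,l,st,_=cv2.connectedComponentsWithStats(m); k=1+np.argmax(st[1:,4]); 
    m=cv2.dilate((l==k).astype(np.uint8),np.ones((3,3))); w=w*m
    Y,X=np.mgrid[y0:y1,x0:x1]; return np.array([(w*X).sum(),(w*Y).sum()])/w.sum(), w.sum()
def fit(c,px,z,r,h):
    f=lambda p: cen(cyl(c,[p[0],p[1],z],r,h))-px
    p0=ray(c,*px,z+h)[:2]; s=least_squares(f,p0).x
    return s, cv2.contourArea(cyl(c,[*s,z],r,h))
E
python3 - <<'E'
from m2 import *
t=pickle.load(open('top0.pkl','rb')); s=pickle.load(open('scene0.pkl','rb'))
for nm,c,b,lo,hi,z,r,h in(('top cap',t,(388,213,408,236),135,45,8,22,24),('scene cap',s,(225,210,250,235),127,58,8,22,24),('top pad',t,(297,209,307,222),70,146,115,11,2),('scene pad',s,(334,179,352,195),80,156,116,11,1)):
    px,a=soft(c,b,lo,hi); print(nm,px.round(2),a,fit(c,px,z,r,h))
E
```

```text
top cap [398.22 222.82] 172.98888888888888 (array([ 486.5025574 , -251.18458837]), 169.75940251280554)
scene cap [236.21 222.46] 231.19323671497585 (array([ 488.01934898, -254.6082782 ]), 235.13604727806523)
top pad [301.52 214.01] 37.28508771929825 (array([501.09220841,  49.67533386]), 43.31736585032195)
scene pad [342.29 185.58] 31.526315789473685 (array([502.16510827,  46.47408481]), 38.61734338593669)
```

arm_command --deltas '[{"xyz": [0.033,0.027,0]},{"xyz": [0.033,0.027,0]},{"xyz": [0.033,0.027,0]},{"xyz": [0.033,0.027,0]},{"xyz": [0.033,0.027,0]},{"xyz": [0.033,0.027,0]},{"xyz": [0.033,0.027,-0.02]},{"xyz": [0.033,0.027,-0.02]},{"xyz": [0.033,0.027,-0.03]},{"xyz": [0.03,0.03,-0.03]},{"xyz": [0,0,0]}]' --gripper 0 --force 8

```text
validation failed for argument at $.de...
```

arm_command --deltas '[{"xyz": [0.033,0.027,0.0],"turn": [0.0,0.0,0.0]},{"xyz": [0.033,0.027,0.0],"turn": [0.0,0.0,0.0]},{"xyz": [0.033,0.027,0.0],"turn": [0.0,0.0,0.0]},{"xyz": [0.033,0.027,0.0],"turn": [0.0,0.0,0.0]},{"xyz": [0.033,0.027,0.0],"turn": [0.0,0.0,0.0]},{"xyz": [0.033,0.027,0.0],"turn": [0.0,0.0,0.0]},{"xyz": [0.033,0.027,-0.02],"turn": [0.0,0.0,0.0]},{"xyz": [0.033,0.027,-0.02],"turn": [0.0,0.0,0.0]},{"xyz": [0.033,0.027,-0.03],"turn": [0.0,0.0,0.0]},{"xyz": [0.03,0.03,-0.03],"turn": [0.0,0.0,0.0]},{"xyz": [0.0,0.0,0.0],"turn": [0.0,0.0,0.0]}]' --gripper 0 --force 8

```text
clock: 1.48
eef_pos: [487.5, -250.7, 88.8]
eef_rot: [-3.138, 0.003, 0.299]
wrist_force: [-0.1, -0.9, -0.0]
finger_gap: 94.0
```

arm_command --deltas '[{"xyz": [0.0,-0.002,-0.02],"turn": [0.0,0.0,0.0]},{"xyz": [0.0,0.0,-0.02],"turn": [0.0,0.0,0.0]},{"xyz": [0.0,0.0,-0.016],"turn": [0.0,0.0,0.0]},{"xyz": [0.0,0.0,-0.01],"turn": [0.0,0.0,0.0]},{"xyz": [0.0,0.0,0.0],"turn": [0.0,0.0,0.0]}]'

```text
clock: 2.1
eef_pos: [487.1, -255.2, 25.1]
eef_rot: [-3.141, 0.0, 0.296]
wrist_force: [1.1, -0.5, -0.4]
finger_gap: 94.0
```

Run:
```python
from h import *
s=cam('scene'); t=cam('top')
a=cv2.resize(s['color'][185:255,190:280,::-1],(450,350)); b=cv2.resize(t['color'][190:260,360:430,::-1],(350,350))
cv2.imwrite('pics/g1.png',np.clip(np.hstack([a,b])*1.6,0,255))
```

```text
[ WARN:0@3.485] global loadsave.cpp:1063 imwrite_ Unsupported depth image for selected encoder is fallbacked to CV_8U.
```

View pics/g1.png

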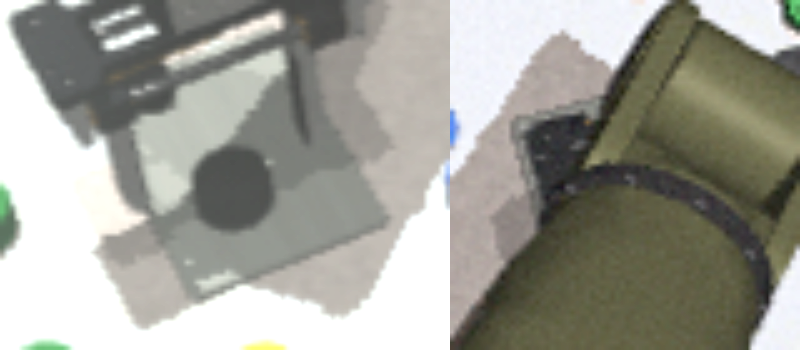

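The scene crop shows the fingertips at about (219,227) and (251,214), one each side of the cap at (236,222). The cap lies between the jaws, so I'm closing.

arm_command --deltas '[{"xyz": [0.0,0.0,-0.002],"turn": [0.0,0.0,0.0]},{"xyz": [0.0,0.0,0.0],"turn": [0.0,0.0,0.0]},{"xyz": [0.0,0.0,0.0],"turn": [0.0,0.0,0.0]},{"xyz": [0.0,0.0,0.0],"turn": [0.0,0.0,0.0]},{"xyz": [0.0,0.0,0.0],"turn": [0.0,0.0,0.0]},{"xyz": [0.0,0.0,0.0],"turn": [0.0,0.0,0.0]}]' --gripper 1 --force 6

```text
clock: 2.95
eef_pos: [487.3, -255.1, 23.3]
eef_rot: [-3.142, 0.0, 0.296]
wrist_force: [0.1, 0.2, 0.4]
finger_gap: 37.4
```

Run:
```python
from m2 import *
for i in range(2):
    s=cam('scene'); st=read_state(); print(st['eef_pos'],st['finger_gap'],st['clock'])
```

```text
[ 487.32645299 -255.10354046   23.35307192] 33.52019530540976 3.0
[ 487.32489162 -255.10856772   23.36545545] 29.276254938386497 3.05
```

Run:
```python
from h import *
s=cam('scene')
print(read_state()['finger_gap'], proj(s,[[487.3,-255,12],[487.3,-255,8],[487.3,-255,32]]))
cv2.imwrite('pics/g2.png',np.clip(cv2.resize(s['color'][165:255,180:280,::-1],(600,540)).astype(float)*1.6,0,255).astype(np.uint8))
```

```text
25.815783696853124 [[236.39996644 224.06521658]
 [236.56898163 224.95438606]
 [235.54410183 219.56261115]]
```

View pics/g2.png

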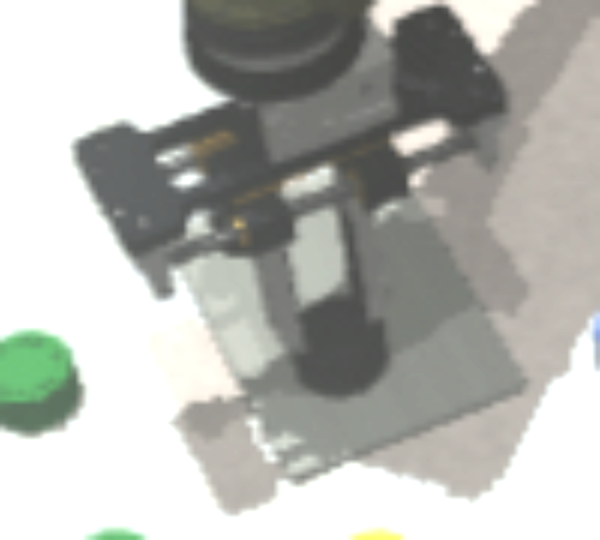

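arm_command --deltas '[{"xyz": [0.0,0.0,0.0],"turn": [0.0,0.0,0.0]},{"xyz": [0.0,0.0,0.0],"turn": [0.0,0.0,0.0]}]'

```text
clock: 3.35
eef_pos: [487.3, -255.1, 23.3]
eef_rot: [-3.142, 0.0, 0.296]
wrist_force: [-0.4, 0.6, -0.7]
finger_gap: 5.5
```

Run:
```python
from h import *
s=cam('scene');t=cam('top')
print(read_state()['finger_gap'])
cv2.imwrite('pics/g3.png',np.clip(cv2.resize(s['color'][185:245,205:265,::-1],(600,600),interpolation=cv2.INTER_CUBIC).astype(float)*2.2,0,255).astype(np.uint8))
```

```text
0.6703319349443655
```

View pics/g3.png

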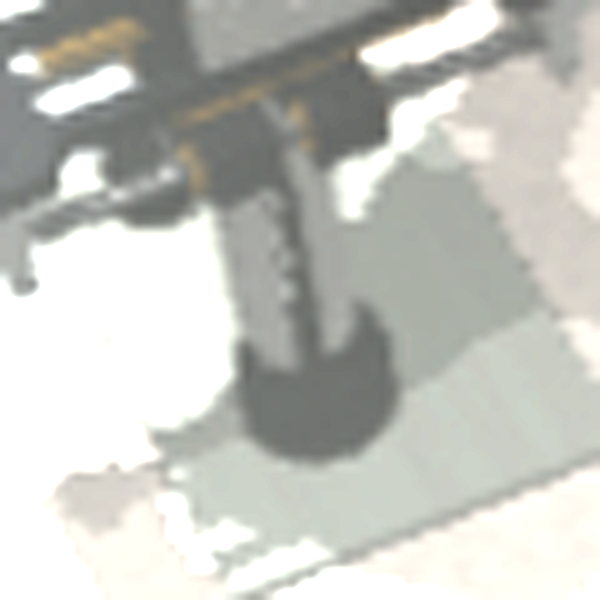

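Run:
```python
from h import *
import pickle
s=pickle.load(open('scene0.pkl','rb'))
for z in (14,24,34,44):
  for d in(-53,53): print(z,d,proj(s,[487.1+d*.29,-255.2-d*.957,z]).round(1))
  print(proj(s,[487.3,-255,z]))
```

```text
14 -53 [[253.3 216.5]]
14 53 [[218.7 230.8]]
[[236.31519169 223.61922635]]
24 -53 [[253.  214.3]]
24 53 [[218.2 228.6]]
[[235.8886237  221.37510114]]
34 -53 [[252.7 212. ]]
34 53 [[217.7 226.3]]
[[235.45751271 219.10707576]]
44 -53 [[252.3 209.7]]
44 53 [[217.1 224. ]]
[[235.02178577 216.81476636]]
```

Run:
```python
from h import *
import pickle
s=pickle.load(open('scene0.pkl','rb'))
for z in (12,24,32,36,40): print(z,proj(s,[[498.6,-264.7,z],[495,-252.7,z],[491.4,-240.7,z]]).round(1).tolist())
c=cam('scene'); print(read_state())
cv2.imwrite('pics/g4.png',np.clip(cv2.resize(c['color'][205:240,215:255,::-1],(800,700)[:2] if 0 else (680,595),interpolation=cv2.INTER_NEAREST).astype(float)*2.2,0,255).astype(np.uint8))
```

```text
12 [[233.4, 227.7], [237.5, 226.0], [241.6, 224.3]]
24 [[232.9, 225.0], [237.0, 223.3], [241.1, 221.6]]
32 [[232.5, 223.2], [236.7, 221.5], [240.8, 219.8]]
36 [[232.3, 222.3], [236.5, 220.6], [240.7, 218.9]]
40 [[232.2, 221.4], [236.3, 219.7], [240.5, 218.0]]
{'clock': 3.5, 'joints': array([-5.48858201e-01,  4.96960367e-01,  1.67261489e+00, -6.24062118e-06,
        9.72041647e-01,  7.26158988e-01]), 'qd': array([ 7.56340682e-05,  1.00305598e-03,  1.51560032e-05, -2.60869493e-03,
       -6.04385231e-04, -1.10946365e-03]), 'effort': array([ 2.96645021e-04, -5.77782369e+01, -2.89389896e+01,  5.46251214e-02,
       -3.70881229e-02, -4.88221167e-05]), 'eef_pos': array([ 487.30898711, -255.1070629 ,   23.34124615]), 'eef_rot': array([-3.14157794e+00,  1.99588731e-05,  2.95782655e-01]), 'wrist_force': array([ 1.14258735, -1.05297401, -0.32547768]), 'moment': array([-0.04446149,  0.00353384, -0.00813925]), 'finger_gap': 0.405710066896873}
```

View pics/g4.png

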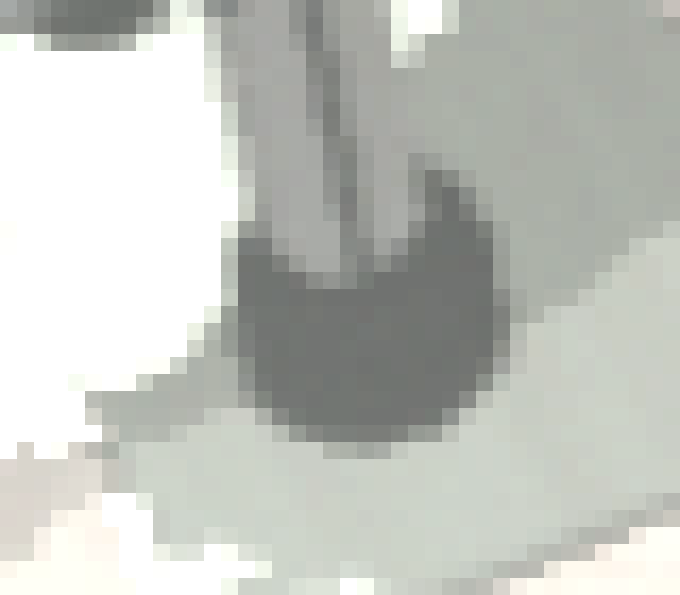

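The fingers closed to 0.4 mm over the cap, which did not move. The crop shows the tips at about (235,221.5) and (239,219), in front of the cap's top. That puts them at z ≈ 34 mm, about 20 mm above what the TCP figure implies. I'll reopen, then lower while watching the force and the picture.

arm_command --deltas '[{"xyz": [0.0,0.0,0.0],"turn": [0.0,0.0,0.0]},{"xyz": [0.0,0.0,0.0],"turn": [0.0,0.0,0.0]},{"xyz": [0.0,0.0,0.0],"turn": [0.0,0.0,0.0]},{"xyz": [0.0,0.0,0.0],"turn": [0.0,0.0,0.0]},{"xyz": [0.0,0.0,0.0],"turn": [0.0,0.0,0.0]},{"xyz": [0.0,0.0,0.0],"turn": [0.0,0.0,0.0]},{"xyz": [0.0,0.0,0.0],"turn": [0.0,0.0,0.0]}]' --gripper 0.2

```text
clock: 4.38
eef_pos: [487.3, -255.1, 23.3]
eef_rot: [3.142, 0.0, 0.296]
wrist_force: [0.3, -0.3, -0.4]
finger_gap: 67.2
```

arm_command --deltas '[{"xyz": [0.0,0.0,-0.004],"turn": [0.0,0.0,0.0]},{"xyz": [0.0,0.0,-0.004],"turn": [0.0,0.0,0.0]},{"xyz": [0.0,0.0,-0.004],"turn": [0.0,0.0,0.0]},{"xyz": [0.0,0.0,0.0],"turn": [0.0,0.0,0.0]}]'

```text
clock: 4.88
eef_pos: [487.1, -255.0, 10.9]
eef_rot: [-3.141, 0.0, 0.296]
wrist_force: [-0.4, -0.3, -0.2]
finger_gap: 75.3
```

Run:
```python
from h import *
c=cam('scene'); st=read_state();print(st['eef_pos'],st['finger_gap'],st['wrist_force'])
cv2.imwrite('pics/g5.png',np.clip(cv2.resize(c['color'][185:245,200:270,::-1],(700,600),interpolation=cv2.INTER_CUBIC).astype(float)*2.2,0,255).astype(np.uint8))
```

```text
[ 487.21526168 -255.06606173   11.15520783] 74.90248901499882 [ 0.04087648 -0.0120967   0.90668492]
```

View pics/g5.png

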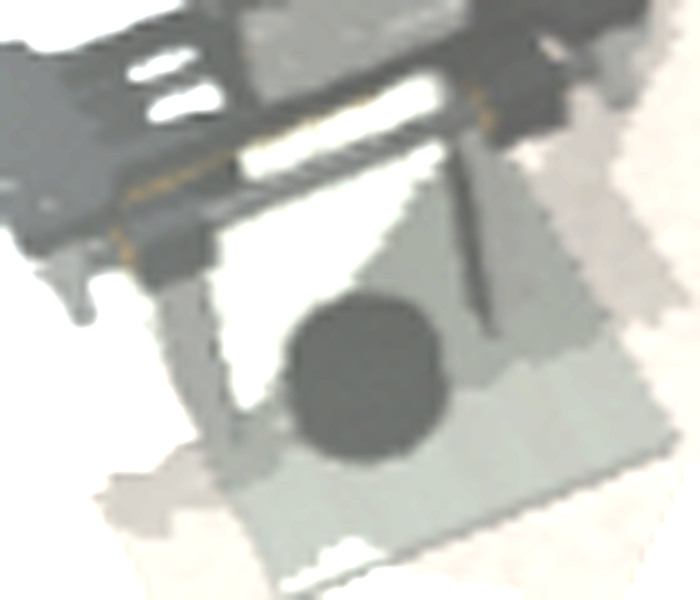

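At TCP z = 11 the tips would nominally be 8 mm inside the tray, yet there is no force. The crop shows them beside the cap at about z = 22, so they really are about 11 mm above the TCP figure. I'm lowering another 9 mm and closing.

arm_command --deltas '[{"xyz": [0.0,0.0,-0.003],"turn": [0.0,0.0,0.0]},{"xyz": [0.0,0.0,-0.003],"turn": [0.0,0.0,0.0]},{"xyz": [0.0,0.0,-0.003],"turn": [0.0,0.0,0.0]},{"xyz": [0.0,0.0,0.0],"turn": [0.0,0.0,0.0]}]'

```text
clock: 5.42
eef_pos: [487.2, -255.0, 2.0]
eef_rot: [-3.141, 0.0, 0.296]
wrist_force: [-0.5, 0.8, 0.2]
finger_gap: 75.2
```

arm_command --deltas '[{"xyz": [0.0,0.0,0.0],"turn": [0.0,0.0,0.0]},{"xyz": [0.0,0.0,0.0],"turn": [0.0,0.0,0.0]},{"xyz": [0.0,0.0,0.0],"turn": [0.0,0.0,0.0]},{"xyz": [0.0,0.0,0.0],"turn": [0.0,0.0,0.0]},{"xyz": [0.0,0.0,0.0],"turn": [0.0,0.0,0.0]}]' --gripper 1 --force 5

```text
clock: 6.05
eef_pos: [487.3, -255.1, 2.4]
eef_rot: [3.142, -0.0, 0.296]
wrist_force: [-1.0, 0.4, 0.5]
finger_gap: 44.3
```

Run:
```python
from h import *
c=cam('scene'); st=read_state();print(st['eef_pos'],st['finger_gap'],st['wrist_force'])
cv2.imwrite('pics/g6.png',np.clip(cv2.resize(c['color'][185:245,200:270,::-1],(700,600),interpolation=cv2.INTER_CUBIC).astype(float)*2.2,0,255).astype(np.uint8))
```

```text
[ 487.33192603 -255.08173595    2.38138478] 43.826447271865895 [-0.1416858   0.2982226   1.75021188]
```

View pics/g6.png

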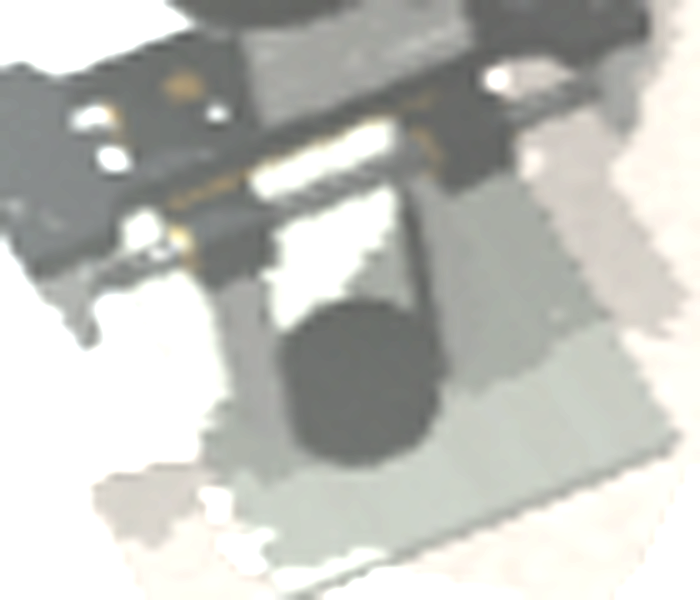

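Gripped: gap 44 mm, cap held between the fingers. I'll open a little, turn 90° and grip again, so the cap is centred along both axes.

arm_command --deltas '[{"xyz": [0.0,0.0,0.0],"turn": [0.0,0.0,0.0]},{"xyz": [0.0,0.0,0.0],"turn": [0.0,0.0,0.0]},{"xyz": [0.0,0.0,0.0],"turn": [0.0,0.0,0.15]},{"xyz": [0.0,0.0,0.0],"turn": [0.0,0.0,0.18]},{"xyz": [0.0,0.0,0.0],"turn": [0.0,0.0,0.18]},{"xyz": [0.0,0.0,0.0],"turn": [0.0,0.0,0.18]},{"xyz": [0.0,0.0,0.0],"turn": [0.0,0.0,0.18]},{"xyz": [0.0,0.0,0.0],"turn": [0.0,0.0,0.18]},{"xyz": [0.0,0.0,0.0],"turn": [0.0,0.0,0.18]},{"xyz": [0.0,0.0,0.0],"turn": [0.0,0.0,0.18]},{"xyz": [0.0,0.0,0.0],"turn": [0.0,0.0,0.16]},{"xyz": [0.0,0.0,0.0],"turn": [0.0,0.0,0.0]}]' --gripper 0.3

```text
clock: 7.6
eef_pos: [487.3, -255.1, 2.3]
eef_rot: [-3.142, -0.0, 1.865]
wrist_force: [-0.0, 0.3, -0.1]
finger_gap: 66.1
```

arm_command --deltas '[{"xyz": [0.0,0.0,0.0],"turn": [0.0,0.0,0.0]},{"xyz": [0.0,0.0,0.0],"turn": [0.0,0.0,0.0]},{"xyz": [0.0,0.0,0.0],"turn": [0.0,0.0,0.0]},{"xyz": [0.0,0.0,0.0],"turn": [0.0,0.0,0.0]},{"xyz": [0.0,0.0,0.0],"turn": [0.0,0.0,0.0]}]' --gripper 1 --force 30

```text
clock: 8.22
eef_pos: [487.3, -255.1, 2.4]
eef_rot: [3.142, 0.0, 1.866]
wrist_force: [-0.4, 0.4, -0.6]
finger_gap: 43.5
```

Run:
```python
from m2 import *
c=cam('scene'); st=read_state();print(st['eef_pos'],st['eef_rot'],st['joints'],st['finger_gap'],st['wrist_force'],st['moment'])
cv2.imwrite('pics/g7.png',np.clip(cv2.resize(c['color'][185:245,200:270,::-1],(700,600),interpolation=cv2.INTER_CUBIC).astype(float)*2.2,0,255).astype(np.uint8))
```

```text
[ 487.31640966 -255.11330029    2.35200809] [-3.14158756e+00  4.64767265e-06  1.86558860e+00] [-5.48859940e-01  5.29882331e-01  1.68118399e+00 -8.59310206e-06
  9.30526242e-01 -8.43647078e-01] 43.59232536617042 [ 0.09861973  0.11198716 -0.1834979 ] [ 0.03592103 -0.09202579 -0.05233335]
```

View pics/g7.png

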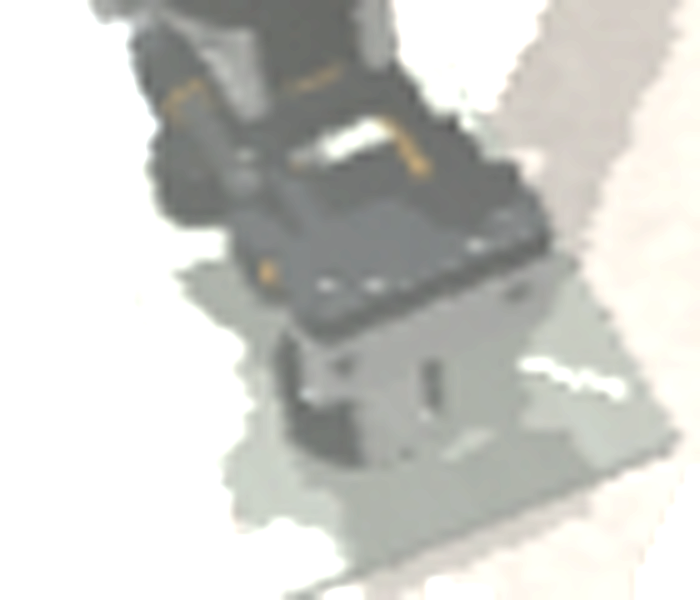

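arm_command --deltas '[{"xyz": [0.0,0.0,0.01],"turn": [0.0,0.0,0.0]},{"xyz": [0.0,0.0,0.035],"turn": [0.0,0.0,0.0]},{"xyz": [0.0,0.0,0.04],"turn": [0.0,0.0,0.0]},{"xyz": [0.0,0.0,0.04],"turn": [0.0,0.0,0.0]},{"xyz": [0.0,0.0,0.03],"turn": [0.0,0.0,0.0]},{"xyz": [0.0,0.0,0.0],"turn": [0.0,0.0,0.0]}]'

```text
clock: 9.02
eef_pos: [488.1, -255.6, 160.0]
eef_rot: [3.139, 0.003, 1.866]
wrist_force: [-0.9, 0.1, -1.6]
finger_gap: 43.4
```

arm_command --deltas '[{"xyz": [0.0,0.02,0.0],"turn": [0.0,0.0,-0.1]},{"xyz": [0.002,0.035,0.0],"turn": [0.0,0.0,-0.18]},{"xyz": [0.002,0.035,0.0],"turn": [0.0,0.0,-0.18]},{"xyz": [0.002,0.035,0.0],"turn": [0.0,0.0,-0.18]},{"xyz": [0.002,0.035,0.0],"turn": [0.0,0.0,-0.18]},{"xyz": [0.002,0.035,0.0],"turn": [0.0,0.0,-0.18]},{"xyz": [0.002,0.035,0.0],"turn": [0.0,0.0,-0.18]},{"xyz": [0.002,0.035,0.0],"turn": [0.0,0.0,-0.18]},{"xyz": [0.0,0.026,0.0],"turn": [0.0,0.0,-0.15]},{"xyz": [0.0,0.01,0.0],"turn": [0.0,0.0,-0.06]},{"xyz": [0.0,0.0,0.0],"turn": [0.0,0.0,0.0]},{"xyz": [0.0,0.0,0.0],"turn": [0.0,0.0,0.0]}]'

```text
clock: 10.52
eef_pos: [501.1, 45.5, 156.9]
eef_rot: [-3.141, 0.001, 0.297]
wrist_force: [-0.1, -0.3, -0.1]
finger_gap: 43.1
```

Run:
```python
from m2 import *
c=cam('scene'); st=read_state();print(st['eef_pos'],st['eef_rot'],st['joints'],st['finger_gap'],st['wrist_force'],st['moment'])
pickle.dump((c,st),open('hov.pkl','wb'))
cv2.imwrite('pics/g8.png',np.clip(cv2.resize(c['color'][130:210,300:390,::-1],(675,600),interpolation=cv2.INTER_CUBIC).astype(float)*2.0,0,255).astype(np.uint8))
p=st['eef_pos']; print(cen(cyl(c,[p[0],p[1],p[2]+5.65],22,24)),proj(c,p+[0,0,29.65]))
t=cam('top'); save(t,'pics/t8.png')
```

```text
[501.15529532  45.36336728 156.99207115] [-3.14145049e+00  6.05799446e-04  2.96348862e-01] [ 1.74904673e-02  2.28467119e-01  1.69425681e+00 -3.20358878e-05
  1.21949026e+00  1.29194901e+00] 43.63980115194326 [ 0.3154056  -0.20745694 -0.38218102] [-0.00679306  0.02175458 -0.00262714]
[342.60946382 170.33942053] [[342.77747105 167.09745928]]
```

View pics/g8.png

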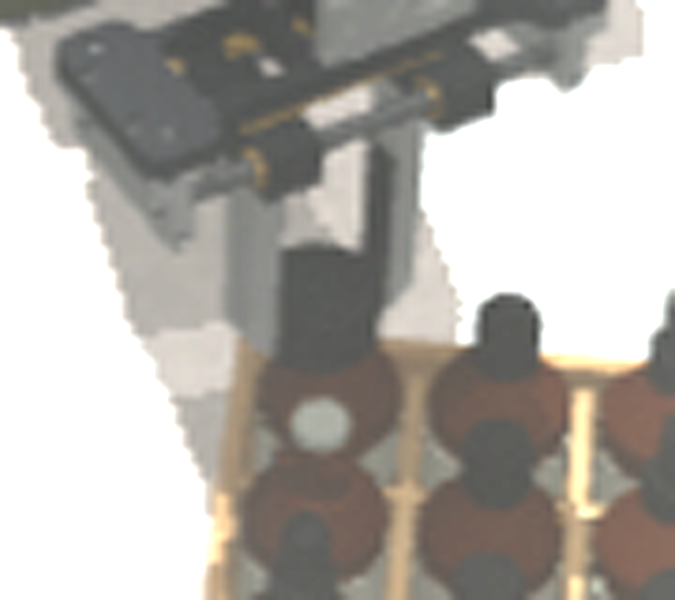

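View pics/t8.png

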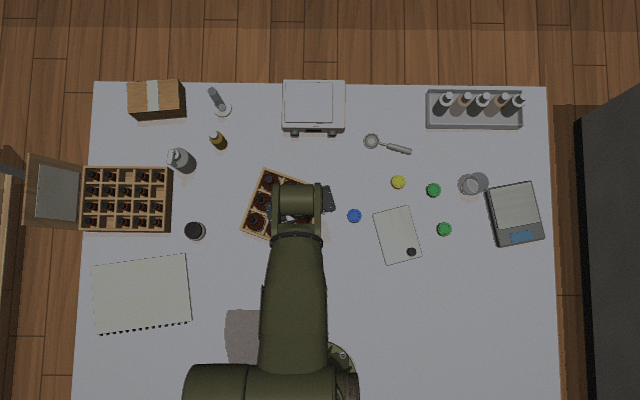

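Run:
```python
from m2 import *
c,st=pickle.load(open('hov.pkl','rb')); p=st['eef_pos']
k=17; x0,y0,x1,y1=325,152,365,187
im=np.clip(cv2.resize(c['color'][y0:y1,x0:x1,::-1],None,fx=k,fy=k,interpolation=cv2.INTER_NEAREST).astype(float)*2.4,0,255).astype(np.uint8)
h=cyl(c,[p[0],p[1],p[2]+5.65],22,24)
cv2.polylines(im,[(((h-[x0,y0]+.5)*k)).round().astype(np.int32)],True,(0,255,255),1)
h=cyl(c,[501.6,46.2,117],11,0.1)
h=cyl(c,[502.17,46.47,116],11,1)
cv2.polylines(im,[(((h-[x0,y0]+.5)*k)).round().astype(np.int32)],True,(0,0,255),1)
cv2.imwrite('pics/g9.png',im)
```

```text
(no output)
```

View pics/g9.png

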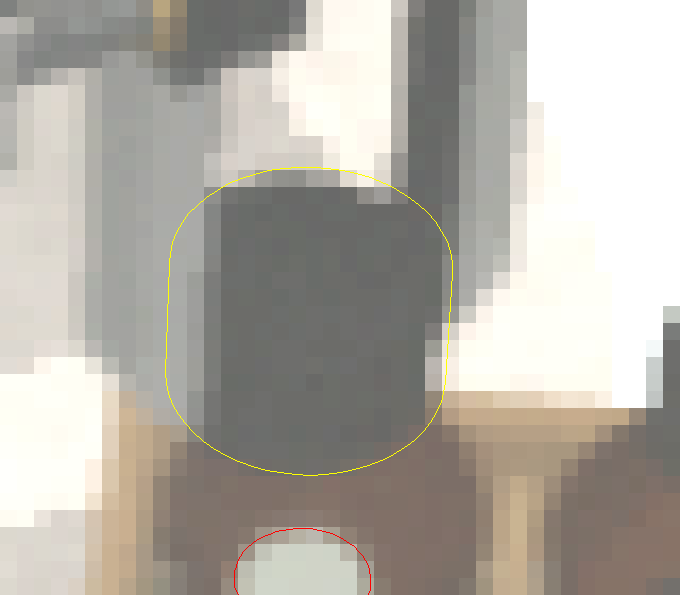

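```bash
cat > edge.py <<'E'
from m2 import *
from scipy.ndimage import map_coordinates
def hull(c,p,r=22,h=24):
    H=cyl(c,p,r,h); H=np.vstack([H,H[:1]]); 
    L=np.r_[0,np.cumsum(np.linalg.norm(np.diff(H,axis=0),axis=1))]; s=np.linspace(0,L[-1],121)[:-1]
    q=np.c_[np.interp(s,L,H[:,0]),np.interp(s,L,H[:,1])]; m=q.mean(0)
    t=np.roll(q,-1,0)-np.roll(q,1,0); n=np.c_[t[:,1],-t[:,0]]; n/=np.linalg.norm(n,axis=1)[:,None]
    n*=np.sign((n*(q-m)).sum(1))[:,None]; return q,n,m
def offs(c,q,n,R=2.5):
    g=c['color'].astype(float).mean(2); d=np.linspace(-R,R,51); out=[]
    for a,b in zip(q,n):
        P=a+d[:,None]*b; v=map_coordinates(g,[P[:,1],P[:,0]],order=1)
        lo,hi=np.median(v[:10]),np.median(v[-10:])
        k=np.where(v>(lo+hi)/2)[0]; out.append((d[k[0]] if len(k) else np.nan, hi-lo))
    return np.array(out)
E
python3 - <<'E'
from edge import *
s0=pickle.load(open('scene0.pkl','rb')); c,st=pickle.load(open('hov.pkl','rb')); p=st['eef_pos']
for nm,cc,P in (('init',s0,[488.0,-254.6,8]),('hov',c,[p[0],p[1],p[2]+5.65])):
    q,n,m=hull(cc,P); o=offs(cc,q,n); a=np.degrees(np.arctan2(n[:,1],n[:,0]))
    i=np.argsort(a)[::3]; print(nm); print(np.c_[a[i],q[i],o[i]].round(1).tolist())
E
```

```text
init
[[-176.9, 227.8, 220.2, -0.1, 69.0], [-161.2, 228.1, 218.8, 0.0, 69.2], [-147.6, 228.7, 217.6, 0.0, 69.8], [-136.0, 229.5, 216.5, 0.0, 69.4], [-126.1, 230.6, 215.6, 0.1, 69.6], [-117.4, 231.7, 214.9, 0.1, 70.6], [-109.9, 233.0, 214.4, 0.0, 71.3], [-102.3, 234.3, 214.0, 0.2, 71.4], [-94.9, 235.7, 213.8, 0.0, 71.0], [-87.3, 237.0, 213.7, 0.0, 71.1], [-78.9, 238.4, 213.9, -0.2, 69.8], [-69.5, 239.7, 214.3, 0.0, 70.2], [-59.5, 240.9, 214.9, 0.0, 70.9], [-47.1, 242.0, 215.7, -0.1, 71.4], [-32.1, 242.9, 216.7, -0.3, 71.5], [-15.3, 243.4, 218.0, 0.0, 70.8], [-9.7, 243.9, 220.7, -0.2, 71.4], [-9.7, 243.8, 219.8, -0.1, 70.8], [-9.7, 243.6, 218.9, 0.0, 70.8], [-9.2, 244.4, 223.4, 0.2, 72.6], [3.0, 244.5, 224.7, 0.1, 72.2], [18.5, 244.3, 226.1, 0.2, 71.6], [32.1, 243.7, 227.3, 0.1, 70.6], [43.7, 242.9, 228.4, -0.1, 71.9], [53.0, 241.8, 229.3, 0.0, 74.5], [61.8, 240.7, 230.0, 0.2, 73.8], [70.0, 239.4, 230.6, -0.2, 74.0], [77.4, 238.1, 231.0, 0.0, 73.3], [85.2, 236.8, 231.2, 0.1, 72.3], [93.2, 235.4, 231.2, 0.0, 70.7], [101.2, 234.0, 231.0, -0.3, 71.6], [110.7, 232.7, 230.7, -0.3, 71.8], [12
[... 937 characters left out ...]
.3], [-16.5, 350.9, 166.1, 0.6, 27.7], [1.0, 351.1, 167.5, 0.3, 32.3], [4.1, 351.0, 168.5, 0.7, 42.6], [4.1, 350.9, 169.9, 0.6, 56.6], [4.1, 350.7, 173.3, -0.6, 62.8], [4.1, 350.9, 170.9, -0.1, 59.9], [12.2, 350.5, 174.7, -0.7, 33.1], [30.8, 350.0, 176.0, -0.1, 13.4], [46.1, 349.1, 177.1, -0.7, 2.8], [57.9, 348.0, 178.0, -0.5, 3.8], [67.6, 346.7, 178.7, -0.3, 3.9], [76.3, 345.3, 179.1, -0.5, 3.6], [84.1, 343.9, 179.3, 0.2, 4.7], [91.1, 342.5, 179.4, 0.5, 5.7], [98.3, 341.0, 179.3, 0.2, 3.9], [105.9, 339.6, 179.0, 0.4, 2.8], [113.6, 338.3, 178.5, 0.2, 2.9], [122.9, 337.0, 177.8, 0.3, 3.8], [134.0, 335.9, 176.9, -0.9, 11.7], [147.5, 335.0, 175.8, -1.1, 15.8], [163.9, 334.4, 174.5, -1.3, 12.9]]
```

```bash
cat >> edge.py <<'E'
def efit(c,p0,r,h,sel,it=6,inv=False,verbose=False):
    p=np.array(p0,float)
    cc=dict(c)
    if inv: cc['color']=255-c['color']
    for _ in range(it):
        q,n,_m=hull(cc,p,r,h); o=offs(cc,q,n); a=np.degrees(np.arctan2(n[:,1],n[:,0])); k=sel(a,q)&np.isfinite(o[:,0])&(np.abs(o[:,0])<2)
        J=np.array([(proj(cc,p+e)-proj(cc,p))[0]/1. for e in np.eye(3)[:2]]).T
        A=n[k]@J; dx=np.linalg.lstsq(A,o[k,0],rcond=None)[0]; p[:2]+=dx
    if verbose: print(p, k.sum(), np.abs(o[k,0]).mean())
    return p
E
python3 - <<'E'
from edge import *
s0=pickle.load(open('scene0.pkl','rb')); t0=pickle.load(open('top0.pkl','rb')); c,st=pickle.load(open('hov.pkl','rb')); e=st['eef_pos']
al=lambda a,q: a>-999
efit(s0,[488,-254.6,8],22,24,al,verbose=True); efit(t0,[487,-252,8],22,24,al,verbose=True)
for h in(0.1,2,4): efit(s0,[502,46.5,117-h],11,h,al,inv=True,verbose=True); efit(t0,[502,49.5,117-h],11,h,al,inv=True,verbose=True)
efit(s0,[502,46.5,117],11,.1,lambda a,q:(a<30)|(a>150),inv=True,verbose=True)
sel=lambda a,q: ((a>-112)&(a<-78))|((a>-5)&(a<15)&(q[:,1]>171.5))|((a>80)&(a<118))
efit(c,[e[0],e[1],e[2]+5.65],22,24,sel,verbose=True)
sel=lambda a,q: ((a>-112)&(a<-78))|((a>-5)&(a<15)&(q[:,1]>171.5))
efit(c,[e[0],e[1],e[2]+5.65],22,24,sel,verbose=True)
E
```

```text
[ 487.95140738 -254.68316782    8.        ] 120 0.11749999999999995
[ 486.46725448 -251.19837783    8.        ] 120 0.20083333333333336
[502.69001823  46.37509825 116.9       ] 120 0.07916666666666652
[501.25341849  49.6285988  116.9       ] 120 0.09749999999999989
[501.85402539  46.6242328  115.        ] 120 0.18999999999999975
[501.32399859  49.65857675 115.        ] 120 0.10416666666666652
[500.98485731  46.90288786 113.        ] 120 0.35999999999999993
[501.40538337  49.7160853  113.        ] 120 0.11583333333333316
[502.79474576  46.375555   117.        ] 74 0.09054054054054039
[503.96572159  43.34145058 162.64207115] 38 0.4315789473684211
[502.48957229  43.59587741 162.64207115] 22 0.09545454545454538
```

Edge fits for the pad minus the untouched cap agree well: scene camera (14.75, 301.05) mm, top camera (14.8, 300.8) mm. In the hover picture the cap sits about 2.8 mm short in y. I'll correct that, go lower and check again.

arm_command --deltas '[{"xyz": [0.0,0.0028,-0.01],"turn": [0.0,0.0,0.0]},{"xyz": [0.0,0.0,-0.012],"turn": [0.0,0.0,0.0]},{"xyz": [0.0,0.0,-0.012],"turn": [0.0,0.0,0.0]},{"xyz": [0.0,0.0,0.0],"turn": [0.0,0.0,0.0]},{"xyz": [0.0,0.0,0.0],"turn": [0.0,0.0,0.0]}]'

```text
clock: 11.25
eef_pos: [501.5, 48.7, 123.5]
eef_rot: [3.142, -0.0, 0.296]
wrist_force: [-0.1, -1.1, -0.2]
finger_gap: 43.5
```

Run:
```python
from edge import *
c=cam('scene'); st=read_state(); e=st['eef_pos']; print(e,st['clock']); pickle.dump((c,st),open('hov2.pkl','wb'))
P=[502.7,46.4,e[2]+5.65]
k=17; x0,y0,x1,y1=325,160,365,195
im=np.clip(cv2.resize(c['color'][y0:y1,x0:x1,::-1],None,fx=k,fy=k,interpolation=cv2.INTER_NEAREST).astype(float)*2.4,0,255).astype(np.uint8)
h=cyl(c,P,22,24)
cv2.polylines(im,[(((h-[x0,y0]+.5)*k)).round().astype(np.int32)],True,(0,255,255),1)
cv2.imwrite('pics/g10.png',im)
q,n,m=hull(c,P); o=offs(c,q,n); a=np.degrees(np.arctan2(n[:,1],n[:,0]))
i=np.argsort(a)[::3]; print(np.c_[a[i],q[i],o[i]].round(1).tolist())
```

```text
[501.55080358  48.68160542 123.67689032] 11.3
[[-179.2, 334.4, 182.1, -1.9, 2.1], [-177.8, 334.6, 176.9, -2.0, -0.0], [-177.8, 334.4, 181.1, -1.9, 1.5], [-177.8, 334.6, 177.8, -2.0, -0.1], [-177.4, 334.6, 176.4, -2.0, 0.1], [-164.1, 334.8, 175.0, -1.9, 0.9], [-147.1, 335.4, 173.7, -1.7, 4.9], [-132.8, 336.3, 172.7, -1.2, 14.3], [-121.1, 337.4, 171.8, -0.7, 22.7], [-111.3, 338.7, 171.2, -0.4, 29.2], [-102.9, 340.0, 170.8, 0.9, 30.3], [-95.7, 341.4, 170.6, 1.8, 4.6], [-88.4, 342.9, 170.5, -2.5, -1.1], [-81.2, 344.3, 170.7, -2.2, -0.2], [-74.1, 345.6, 170.9, -2.5, -0.5], [-66.0, 347.0, 171.4, -2.5, -0.0], [-56.7, 348.2, 172.1, -1.9, 0.1], [-45.9, 349.3, 173.0, -2.5, -0.4], [-32.6, 350.2, 174.1, 1.5, 12.1], [-15.9, 350.8, 175.3, 0.9, 25.8], [1.1, 351.0, 176.7, 0.7, 26.2], [4.2, 351.0, 177.2, 0.6, 24.7], [4.2, 350.6, 181.9, 1.5, 6.9], [4.2, 350.8, 180.0, 1.6, 9.4], [4.2, 350.9, 178.1, 0.7, 20.8], [13.8, 350.4, 183.8, 1.8, 6.6], [31.9, 349.9, 185.1, 1.7, 4.6], [46.8, 349.0, 186.2, 1.7, 6.8], [58.4, 347.9, 187.0, 1.5, 7.4], [67.7, 346.6, 187.6, -0.4, 4.3], [76.4, 345.3, 188.1, -1.5, 2.4], [84.3, 343.9, 188.3, -1.2, 4.1], [91.4, 342.4, 188.4, -1.1, 7.0], [98.8, 341.0, 188.2, -1.2, 4.4], [106.5, 339.7, 187.9, -1.5, 3.3], [114.3, 338.3, 187.4, -0.3, 6.9], [123.7, 337.1, 186.8, 1.1, 20.0], [134.8, 336.0, 185.9, 1.3, 14.8], [148.2, 335.1, 184.8, -2.0, 0.7], [164.3, 334.6, 183.5, -1.9, 1.3]]
```

View pics/g10.png

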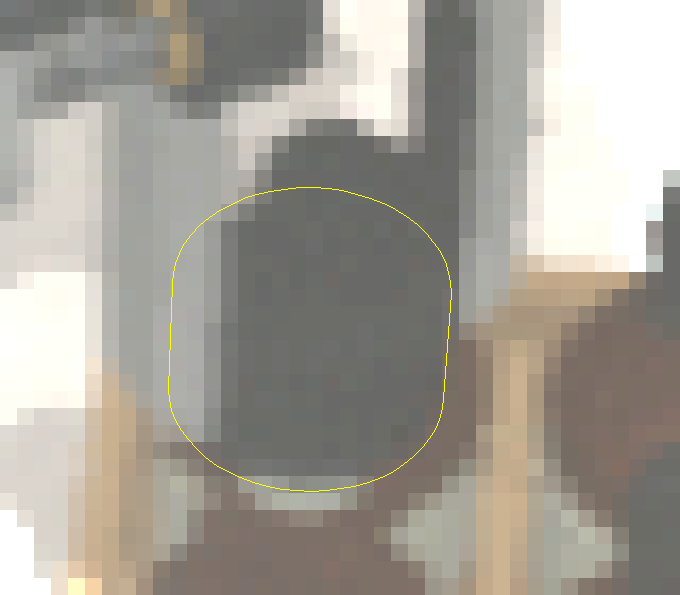

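Run:
```python
from edge import *
for f in('hov.pkl','hov2.pkl'):
    c,st=pickle.load(open(f,'rb')); e=st['eef_pos']; col=c['color'].astype(float)
    d=col[:,:,0]-col[:,:,2]
    # combined "not cap": brown (R-B) or bright
    w=np.clip(np.maximum(d*3,(col.mean(2)-52)*1.5),0,60)
    x0=335;y0=int(proj(c,[502,46,e[2]+12])[0,1])
    np.set_printoptions(linewidth=200); 
    print(f,e,'cols',x0-1,'rows',y0-2)
    print(d[y0-2:y0+14,x0-1:x0+20].astype(int)); print(col.mean(2)[y0-2:y0+14,x0-1:x0+20].astype(int))
```

```text
hov.pkl [501.15529532  45.36336728 156.99207115] cols 334 rows 170
[[ 1  1  1  1  1  1  1  0  1  1  0  1  1  0  1  1  1  2  4  7  8]
 [ 1  1  1  1  1  1  0  1  0  1  1  1  1  1  0  0  2  5  8  8  7]
 [ 1  1  1  2  0  1  1  1  1  1  1  1  1  1  2  1  3  8  9  8  9]
 [ 2  2  2  1  1  1  0  1  1  2  0  0  1  1  1  1  4  8  8  8  8]
 [ 1  1  2  1  1  0  1  1  0  1  1  1  1  2  1  0  6  9 10 10  9]
 [ 1  1  1  1  1  1  1  1  1  1  1  1  1  1  2  1 12 20 21 22 19]
 [ 5  3  1  1  1  1  1  1  1  1  1  1  2  1  2  3 12 20 24 23 24]
 [18 12  4  1  1  0  0  1  0  1  0  1  2  1  3  7  9 12 17 19 20]
 [18 12  6  3  1  1  1  1  1  2  1  1  2  5  9 10  9  9 13 17 17]
 [16  9  8  7  7  5  3  3  2  2  3  5  9 10 10 10  9  9 12 16 18]
 [12  8  7  8  9  9  9  9  8  9 11 11 11 10 11 10  9  9  9 15 18]
 [12  9  8  8  9  9  9 10 10 11 11 10 10 10 10 11 10 10 10 12 20]
 [11  8  9  9  9  9 10  9  9 10 11 10 10 11 11 10 10 10  9 13 21]
 [ 9  7  8 10  9 10  9  9  8  5  9 11 10 11 10 10 10 10 10 12 21]
 [ 8  7  8  9  9  9  4  4  3  4  3  7 10 10 10 11 10 10  8 13 20]
 [10  7  6  8 13  5  3  4  4  4  4  4  6 11
[... 2898 characters left out ...]
44 44 43 43 43 43 43 44 43 46 46 52 68]
 [69 70 71 57 45 44 44 44 44 44 43 44 43 44 44 43 44 46 46 54 68]
 [66 64 67 56 46 44 44 44 44 44 44 44 43 44 42 44 46 46 45 63 72]
 [58 51 50 47 45 45 45 44 44 44 43 44 44 44 44 45 46 45 49 60 71]
 [67 63 53 47 46 48 48 47 46 45 46 47 45 45 46 46 45 48 58 64 70]
 [68 73 65 52 50 64 66 63 56 58 59 60 53 47 46 47 47 61 67 70 72]
 [68 71 66 57 49 53 66 72 73 72 71 60 50 46 46 53 62 68 68 72 73]
 [69 70 57 49 48 47 49 51 55 55 49 47 47 47 55 68 71 70 68 71 73]
 [69 69 56 48 48 48 47 47 47 47 47 48 47 52 66 72 71 69 68 71 73]
 [67 56 48 48 47 47 48 47 47 48 47 48 47 46 57 67 70 69 67 70 73]
 [52 48 48 48 47 47 47 47 47 47 48 47 47 47 47 53 66 69 63 70 73]]
```

The pad peeks out centred under the cap at column 342, so y is right. The cap's lower edge is at row 188.0 where 188.4 is wanted, so I'll add 1 mm in x, turn to yaw 0.6 for joint range, and go down.

arm_command --deltas '[{"xyz": [0.001,0.0,-0.004],"turn": [0.0,0.0,0.15]},{"xyz": [0.0,0.0,-0.005],"turn": [0.0,0.0,0.15]},{"xyz": [0.0,0.0,-0.005],"turn": [0.0,0.0,0.0]},{"xyz": [0.0,0.0,-0.005],"turn": [0.0,0.0,0.0]},{"xyz": [0.0,0.0,-0.003],"turn": [0.0,0.0,0.0]},{"xyz": [0.0,0.0,0.0],"turn": [0.0,0.0,0.0]}]'

```text
clock: 12.05
eef_pos: [502.3, 48.7, 101.2]
eef_rot: [-3.141, 0.0, 0.595]
wrist_force: [0.1, -0.0, -0.3]
finger_gap: 43.2
```

arm_command --deltas '[{"xyz": [0.0,0.0,-0.001],"turn": [0.0,0.0,0.0]},{"xyz": [0.0,0.0,-0.001],"turn": [0.0,0.0,0.0]},{"xyz": [0.0,0.0,-0.001],"turn": [0.0,0.0,0.0]}]'

```text
clock: 12.42
eef_pos: [502.3, 48.7, 98.3]
eef_rot: [3.142, -0.0, 0.596]
wrist_force: [0.8, 0.6, 0.3]
finger_gap: 43.3
```

arm_command --deltas '[{"xyz": [0.0,0.0,-0.001],"turn": [0.0,0.0,0.0]},{"xyz": [0.0,0.0,-0.001],"turn": [0.0,0.0,0.0]},{"xyz": [0.0,0.0,0.0],"turn": [0.0,0.0,0.0]}]'

```text
clock: 12.8
eef_pos: [502.3, 48.7, 96.3]
eef_rot: [-3.142, 0.0, 0.596]
wrist_force: [0.8, 0.9, -0.3]
finger_gap: 43.6
```

arm_command --deltas '[{"xyz": [0.0,0.0,-0.0005],"turn": [0.0,0.0,0.0]},{"xyz": [0.0,0.0,-0.0005],"turn": [0.0,0.0,0.0]},{"xyz": [0.0,0.0,-0.0005],"turn": [0.0,0.0,0.0]}]'

```text
clock: 13.18
eef_pos: [502.4, 48.7, 94.9]
eef_rot: [3.142, -0.0, 0.596]
wrist_force: [0.2, 0.0, 1.1]
finger_gap: 43.6
```

arm_command --deltas '[{"xyz": [0.0,0.0,-0.0005],"turn": [0.0,0.0,0.0]},{"xyz": [0.0,0.0,0.0],"turn": [0.0,0.0,0.0]}]'

```text
clock: 13.42
eef_pos: [502.4, 48.7, 94.5]
eef_rot: [3.141, -0.0, 0.596]
wrist_force: [-0.3, -0.1, 1.9]
finger_gap: 43.2
```

arm_command --deltas '[{"xyz": [0.0,0.0,-0.0005],"turn": [0.0,0.0,0.0]},{"xyz": [0.0,0.0,0.0],"turn": [0.0,0.0,0.0]}]'

```text
clock: 13.68
eef_pos: [501.9, 48.7, 93.5]
eef_rot: [-3.141, 0.001, 0.596]
wrist_force: [-1.5, -0.1, -1.0]
finger_gap: 43.6
```

arm_command --deltas '[{"xyz": [0.0,0.0,-0.0005],"turn": [0.0,0.0,0.0]},{"xyz": [0.0,0.0,-0.0005],"turn": [0.0,0.0,0.0]}]'

```text
clock: 13.92
eef_pos: [502.1, 48.7, 92.8]
eef_rot: [-3.141, 0.0, 0.596]
wrist_force: [-2.1, 0.2, 2.1]
finger_gap: 43.5
```

Run:
```python
from h import *
c=cam('scene')
f=[]
for i in range(3):
    st=read_state(); f.append(np.r_[st['wrist_force'],st['moment']]); cam('scene')
print(np.mean(f,0).round(2),st['eef_pos'],st['eef_rot'],st['clock'])
cv2.imwrite('pics/l1.png',np.clip(cv2.resize(c['color'][155:205,315:375,::-1],(720,600),interpolation=cv2.INTER_CUBIC).astype(float)*2.2,0,255).astype(np.uint8))
```

```text
[-3.25  0.34  0.74  0.03  0.57 -0.06] [502.14438965  48.69748204  92.76722238] [-3.14129072e+00  3.73659673e-04  5.95783551e-01] 14.075
```

View pics/l1.png

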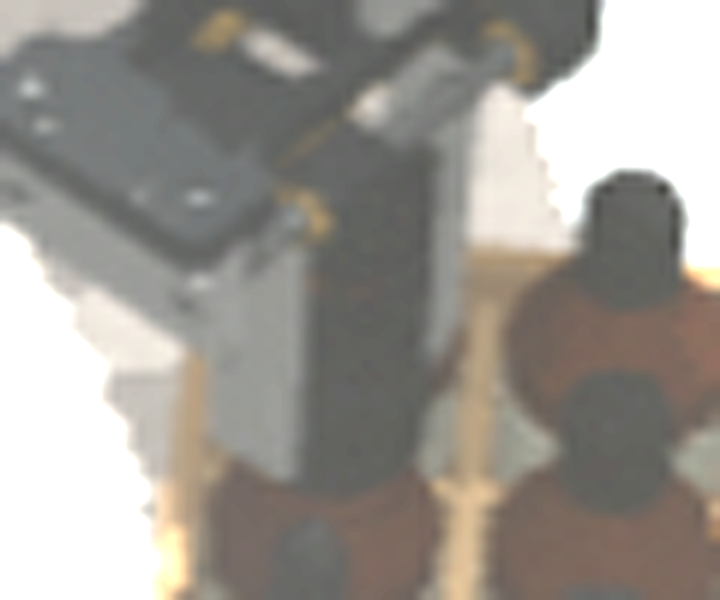

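The bottle pushes the cap toward −x with 3.2 N, so it sits slightly far in +x. I'm easing back.

arm_command --deltas '[{"xyz": [-0.0005,0.0,0.0],"turn": [0.0,0.0,0.0]},{"xyz": [0.0,0.0,0.0],"turn": [0.0,0.0,0.0]}]'

```text
clock: 14.38
eef_pos: [501.9, 48.7, 92.9]
eef_rot: [3.141, -0.0, 0.596]
wrist_force: [-1.5, 0.2, 0.6]
finger_gap: 43.6
```

arm_command --deltas '[{"xyz": [-0.0005,0.0,0.0],"turn": [0.0,0.0,0.0]},{"xyz": [0.0,0.0,0.0],"turn": [0.0,0.0,0.0]}]'

```text
clock: 14.62
eef_pos: [501.5, 48.7, 92.9]
eef_rot: [3.141, -0.0, 0.596]
wrist_force: [-0.1, -0.1, -0.7]
finger_gap: 43.5
```

arm_command --deltas '[{"xyz": [-0.0005,0.0,0.0],"turn": [0.0,0.0,0.0]},{"xyz": [0.0,0.0,0.0],"turn": [0.0,0.0,0.0]}]'

```text
clock: 14.88
eef_pos: [500.8, 48.7, 92.9]
eef_rot: [3.142, -0.0, 0.596]
wrist_force: [0.6, 0.7, -0.6]
finger_gap: 43.7
```

```bash
cat > f.py <<'E'
from h import *
f=[]
for i in range(4):
    cam('scene'); st=read_state(); f.append(np.r_[st['wrist_force'],st['moment']])
print(np.mean(f,0).round(2),st['eef_pos'].round(2),st['eef_rot'].round(4),st['finger_gap'],st['clock'])
E
python3 f.py
```

```text
[ 0.12 -0.11  0.15 -0.03 -0.03 -0.04] [500.85  48.69  92.85] [ 3.1416e+00 -1.0000e-04  5.9580e-01] 43.401043438408166 15.075
```

arm_command --deltas '[{"xyz": [-0.0005,0.0,0.0],"turn": [0.0,0.0,0.0]},{"xyz": [0.0,0.0,-0.001],"turn": [0.0,0.0,0.0]},{"xyz": [0.0,0.0,0.0],"turn": [0.0,0.0,0.0]}]'

```text
clock: 15.45
eef_pos: [500.3, 48.7, 91.8]
eef_rot: [-3.142, 0.0, 0.596]
wrist_force: [1.6, -0.3, -0.9]
finger_gap: 43.3
```

arm_command --deltas '[{"xyz": [0.0,0.0,-0.001],"turn": [0.0,0.0,0.0]},{"xyz": [0.0,0.0,0.0],"turn": [0.0,0.0,0.0]}]'

```text
clock: 15.7
eef_pos: [500.4, 48.7, 90.9]
eef_rot: [3.142, -0.0, 0.596]
wrist_force: [-1.1, 0.0, 1.3]
finger_gap: 43.4
```

```bash
python3 f.py
```

```text
[ 0.28 -0.38  1.57 -0.03  0.02  0.  ] [500.36  48.69  90.92] [ 3.1415e+00 -1.0000e-04  5.9580e-01] 43.56048445447813 15.9
```

The cap is in a gap and touching the pad at 1.6 N, with its rim about 3 mm too low for lug-on-lug. Pressing now in steps.

arm_command --deltas '[{"xyz": [0.0,0.0,-0.001],"turn": [0.0,0.0,0.0]},{"xyz": [0.0,0.0,-0.001],"turn": [0.0,0.0,0.0]},{"xyz": [0.0,0.0,0.0],"turn": [0.0,0.0,0.0]}]'

```text
clock: 16.27
eef_pos: [500.5, 48.7, 89.1]
eef_rot: [3.141, -0.0, 0.596]
wrist_force: [-1.1, -0.1, 6.1]
finger_gap: 43.2
```

arm_command --deltas '[{"xyz": [0.0,0.0,-0.001],"turn": [0.0,0.0,0.0]},{"xyz": [0.0,0.0,-0.001],"turn": [0.0,0.0,0.0]},{"xyz": [0.0,0.0,0.0],"turn": [0.0,0.0,0.0]}]'

```text
clock: 16.65
eef_pos: [500.6, 48.7, 87.4]
eef_rot: [3.141, -0.001, 0.596]
wrist_force: [-2.6, -0.7, 10.0]
finger_gap: 43.3
```

```bash
python3 f.py
```

```text
[-3.2   0.16 10.05 -0.03  0.56  0.  ] [500.54  48.71  87.45] [ 3.1412e+00 -6.0000e-04  5.9580e-01] 43.102109443464464 16.85
```

arm_command --deltas '[{"xyz": [-0.0005,0.0,-0.0005],"turn": [0.0,0.0,0.0]},{"xyz": [-0.0003,0.0,-0.0006],"turn": [0.0,0.0,0.0]},{"xyz": [0.0,0.0,0.0],"turn": [0.0,0.0,0.0]}]'

```text
clock: 17.23
eef_pos: [500.4, 48.7, 86.8]
eef_rot: [3.14, -0.002, 0.596]
wrist_force: [0.8, -0.7, 12.2]
finger_gap: 43.3
```

```bash
python3 f.py
```

```text
[-1.500e-01 -1.200e-01  1.171e+01 -3.000e-02  8.000e-02 -1.000e-02] [500.43  48.7   86.79] [ 3.1402e+00 -2.1000e-03  5.9580e-01] 43.5386399818932 17.425
```

arm_command --deltas '[{"xyz": [0.0,0.0,-0.0006],"turn": [0.0,0.0,0.0]},{"xyz": [0.0,0.0,0.0],"turn": [0.0,0.0,0.0]}]'

```text
clock: 17.68
eef_pos: [500.5, 48.7, 86.3]
eef_rot: [3.14, -0.002, 0.596]
wrist_force: [0.1, -0.4, 12.5]
finger_gap: 43.6
```

```bash
python3 f.py
```

```text
[-6.700e-01  4.600e-01  1.329e+01 -3.000e-02  1.500e-01 -1.000e-02] [500.46  48.7   86.32] [ 3.1401e+00 -2.3000e-03  5.9580e-01] 43.27909091157294 17.875
```

Pressed at 13 N, rim about 84.3 mm. Turning clockwise in small steps and watching the moment about z.

arm_command --deltas '[{"xyz": [0.0,0.0,0.0],"turn": [0.0,0.0,-0.05]},{"xyz": [0.0,0.0,0.0],"turn": [0.0,0.0,-0.05]},{"xyz": [0.0,0.0,0.0],"turn": [0.0,0.0,0.0]}]'

```text
clock: 18.25
eef_pos: [500.5, 48.7, 86.3]
eef_rot: [3.14, -0.003, 0.495]
wrist_force: [-0.2, 0.6, 12.4]
finger_gap: 43.8
```

```bash
python3 f.py
```

```text
[-2.600e-01 -1.600e-01  1.325e+01  1.000e-02  5.000e-02 -5.000e-02] [500.51  48.74  86.32] [ 3.1404e+00 -2.5000e-03  4.9570e-01] 43.83382765868225 18.45
```

arm_command --deltas '[{"xyz": [0.0,0.0,0.0],"turn": [0.0,0.0,-0.05]},{"xyz": [0.0,0.0,0.0],"turn": [0.0,0.0,-0.05]},{"xyz": [0.0,0.0,0.0],"turn": [0.0,0.0,-0.05]},{"xyz": [0.0,0.0,0.0],"turn": [0.0,0.0,0.0]}]'

```text
clock: 18.95
eef_pos: [500.6, 48.7, 86.3]
eef_rot: [3.141, -0.003, 0.345]
wrist_force: [0.0, 0.9, 12.8]
finger_gap: 43.7
```

```bash
python3 f.py
```

```text
[ 0.05 -0.03 12.77  0.03  0.02 -0.03] [500.55  48.74  86.34] [ 3.1407e+00 -2.8000e-03  3.4570e-01] 43.87865441051095 19.15
```

arm_command --deltas '[{"xyz": [0.0,0.0,0.0],"turn": [0.0,0.0,-0.05]},{"xyz": [0.0,0.0,0.0],"turn": [0.0,0.0,-0.05]},{"xyz": [0.0,0.0,0.0],"turn": [0.0,0.0,-0.05]},{"xyz": [0.0,0.0,0.0],"turn": [0.0,0.0,0.0]}]'

```text
clock: 19.65
eef_pos: [500.6, 48.8, 86.4]
eef_rot: [3.141, -0.003, 0.195]
wrist_force: [0.5, 0.2, 13.4]
finger_gap: 43.1
```

```bash
python3 f.py
```

```text
[ 0.27  0.3  12.51  0.06 -0.   -0.04] [500.57  48.76  86.36] [ 3.1411e+00 -2.9000e-03  1.9580e-01] 43.37885475361358 19.85
```

arm_command --deltas '[{"xyz": [0.0,0.0,-0.0002],"turn": [0.0,0.0,-0.04]},{"xyz": [0.0,0.0,0.0],"turn": [0.0,0.0,-0.04]},{"xyz": [0.0,0.0,0.0],"turn": [0.0,0.0,-0.04]}]'

```text
clock: 20.23
eef_pos: [500.6, 48.7, 86.2]
eef_rot: [3.141, -0.003, 0.075]
wrist_force: [0.1, 0.6, 13.3]
finger_gap: 43.6
```

```bash
python3 f.py
```

```text
[-3.900e-01  6.000e-02  1.332e+01  5.000e-02  1.000e-02  3.000e-02] [500.61  48.76  86.21] [ 3.1415e+00 -3.1000e-03  7.5700e-02] 43.42984405501614 20.425
```

arm_command --deltas '[{"xyz": [0.0,0.0,0.0],"turn": [0.0,0.0,-0.04]},{"xyz": [0.0,0.0,0.0],"turn": [0.0,0.0,-0.04]}]'

```text
clock: 20.68
eef_pos: [500.6, 48.8, 86.2]
eef_rot: [-3.141, -0.003, -0.005]
wrist_force: [-0.6, 0.7, 12.4]
finger_gap: 43.5
```

```bash
python3 f.py
```

```text
[ 1.20e-01  2.60e-01  1.29e+01  5.00e-02  3.00e-02 -1.00e-02] [500.61  48.75  86.2 ] [-3.1414e+00 -3.1000e-03 -4.3000e-03] 43.21277876099827 20.875
```

arm_command --deltas '[{"xyz": [0.0,0.0,0.0],"turn": [0.0,0.0,-0.04]},{"xyz": [0.0,0.0,0.0],"turn": [0.0,0.0,-0.04]}]'

```text
clock: 21.12
eef_pos: [500.6, 48.7, 86.2]
eef_rot: [-3.141, -0.003, -0.085]
wrist_force: [-0.4, 0.6, 13.6]
finger_gap: 43.2
```

```bash
python3 f.py
```

```text
[-3.000e-02  8.000e-02  1.277e+01  8.000e-02  3.000e-02  1.000e-02] [500.65  48.75  86.21] [-3.1412 -0.0032 -0.0842] 43.44257564680504 21.325
```

arm_command --deltas '[{"xyz": [0.0,0.0,0.0],"turn": [0.0,0.0,-0.04]},{"xyz": [0.0,0.0,0.0],"turn": [0.0,0.0,-0.03]}]'

```text
clock: 21.58
eef_pos: [500.6, 48.7, 86.2]
eef_rot: [-3.141, -0.003, -0.155]
wrist_force: [0.1, 0.4, 13.5]
finger_gap: 43.7
```

```bash
python3 f.py
```

```text
[ 0.04  0.28 12.72  0.06 -0.02  0.02] [500.63  48.76  86.21] [-3.141e+00 -3.100e-03 -1.542e-01] 43.78992796559622 21.775
```

arm_command --deltas '[{"xyz": [0.0,0.0,0.0],"turn": [0.0,0.0,-0.03]},{"xyz": [0.0,0.0,0.0],"turn": [0.0,0.0,-0.03]}]'

```text
clock: 22.02
eef_pos: [500.7, 48.7, 86.2]
eef_rot: [-3.141, -0.003, -0.215]
wrist_force: [0.3, 0.2, 13.1]
finger_gap: 43.6
```

```bash
python3 f.py
```

```text
[ 0.48  0.53 12.88  0.08 -0.    0.02] [500.64  48.75  86.23] [-3.1408e+00 -3.1000e-03 -2.1420e-01] 43.770444061980335 22.225
```

arm_command --deltas '[{"xyz": [0.0,0.0,0.0],"turn": [0.0,0.0,-0.03]},{"xyz": [0.0,0.0,0.0],"turn": [0.0,0.0,-0.03]}]'

```text
clock: 22.48
eef_pos: [500.6, 48.8, 86.2]
eef_rot: [-3.141, -0.003, -0.275]
wrist_force: [-0.3, 0.4, 13.9]
finger_gap: 43.9
```

```bash
python3 f.py
```

```text
[ 2.100e-01  3.600e-01  1.293e+01  7.000e-02 -1.000e-02  1.000e-02] [500.65  48.74  86.22] [-3.1406e+00 -3.0000e-03 -2.7430e-01] 43.7479780473156 22.675
```

arm_command --deltas '[{"xyz": [0.0,0.0,0.0],"turn": [0.0,0.0,-0.03]},{"xyz": [0.0,0.0,0.0],"turn": [0.0,0.0,-0.03]}]'

```text
clock: 22.92
eef_pos: [500.6, 48.8, 86.2]
eef_rot: [-3.14, -0.003, -0.335]
wrist_force: [0.2, 0.9, 13.3]
finger_gap: 43.6
```

```bash
python3 f.py
```

```text
[ 3.800e-01  5.700e-01  1.315e+01  7.000e-02 -1.000e-02  5.000e-02] [500.61  48.76  86.19] [-3.1405e+00 -2.9000e-03 -3.3420e-01] 43.80470488729302 23.125
```

arm_command --deltas '[{"xyz": [0.0,0.0,0.0],"turn": [0.0,0.0,-0.03]},{"xyz": [0.0,0.0,0.0],"turn": [0.0,0.0,-0.03]}]'

```text
clock: 23.38
eef_pos: [500.6, 48.7, 86.2]
eef_rot: [-3.14, -0.003, -0.395]
wrist_force: [-0.4, 0.7, 12.0]
finger_gap: 43.6
```

```bash
python3 f.py
```

```text
[-0.41  0.69 13.    0.08  0.    0.04] [500.63  48.75  86.21] [-3.1403e+00 -2.9000e-03 -3.9420e-01] 43.50758949377305 23.575
```

arm_command --deltas '[{"xyz": [0.0,0.0,0.0],"turn": [0.0,0.0,-0.03]},{"xyz": [0.0,0.0,0.0],"turn": [0.0,0.0,-0.03]}]'

```text
clock: 23.82
eef_pos: [500.6, 48.7, 86.2]
eef_rot: [-3.14, -0.003, -0.455]
wrist_force: [0.0, -0.4, 13.5]
finger_gap: 43.7
```

```bash
python3 f.py
```

```text
[-0.22  0.23 12.89  0.06 -0.02  0.02] [500.63  48.74  86.21] [-3.1401e+00 -2.8000e-03 -4.5430e-01] 43.79636919176903 24.025
```

arm_command --deltas '[{"xyz": [0.0,0.0,0.0],"turn": [0.0,0.0,-0.03]},{"xyz": [0.0,0.0,0.0],"turn": [0.0,0.0,-0.03]}]'

```text
clock: 24.28
eef_pos: [500.8, 48.7, 86.3]
eef_rot: [-3.14, -0.003, -0.515]
wrist_force: [0.7, 0.2, 13.1]
finger_gap: 43.5
```

```bash
python3 f.py
```

```text
[ 5.000e-01 -1.000e-02  1.285e+01  6.000e-02 -1.500e-01  1.600e-01] [500.76  48.72  86.25] [-3.1399e+00 -3.0000e-03 -5.1400e-01] 43.67969610402528 24.475
```

The moment has risen to 0.16 N m after 1.11 rad, which looks like the stop. One small step more to confirm.

arm_command --deltas '[{"xyz": [0.0,0.0,0.0],"turn": [0.0,0.0,-0.015]},{"xyz": [0.0,0.0,0.0],"turn": [0.0,0.0,0.0]}]'

```text
clock: 24.72
eef_pos: [500.8, 48.7, 86.2]
eef_rot: [-3.14, -0.003, -0.529]
wrist_force: [0.3, -0.4, 12.6]
finger_gap: 43.5
```

```bash
python3 f.py
```

```text
[ 1.    0.35 12.65  0.05 -0.15  0.29] [500.75  48.73  86.24] [-3.1399e+00 -3.0000e-03 -5.2870e-01] 43.37840518853516 24.925
```

Stop confirmed at 0.29 N m, below the 0.4 limit. Raising so the spring lifts the cap into its notches.

arm_command --deltas '[{"xyz": [0.0,0.0,0.0008],"turn": [0.0,0.0,0.0]},{"xyz": [0.0,0.0,0.0008],"turn": [0.0,0.0,0.0]},{"xyz": [0.0,0.0,0.0006],"turn": [0.0,0.0,0.0]},{"xyz": [0.0,0.0,0.0],"turn": [0.0,0.0,0.0]}]'

```text
clock: 25.42
eef_pos: [500.5, 48.7, 87.6]
eef_rot: [-3.14, -0.002, -0.529]
wrist_force: [6.2, -0.1, 3.3]
finger_gap: 43.7
```

```bash
python3 f.py
```

```text
[ 5.56  0.47  3.02  0.1  -1.16  0.29] [500.55  48.7   87.58] [-3.1402e+00 -2.3000e-03 -5.2890e-01] 43.58688117356971 25.625
```

arm_command --deltas '[{"xyz": [0.0,0.0,0.0005],"turn": [0.0,0.0,0.0]},{"xyz": [0.0,0.0,0.0004],"turn": [0.0,0.0,0.0]},{"xyz": [0.0,0.0,0.0],"turn": [0.0,0.0,0.0]}]'

```text
clock: 26.0
eef_pos: [500.5, 48.7, 88.3]
eef_rot: [-3.14, -0.002, -0.529]
wrist_force: [6.9, 0.6, 1.0]
finger_gap: 43.5
```

```bash
python3 f.py
```

```text
[ 6.63  0.01  0.84  0.13 -1.31  0.27] [500.49  48.69  88.3 ] [-3.1404e+00 -2.2000e-03 -5.2890e-01] 43.556693083881825 26.2
```

Fx = +6.6 N has appeared. As the load came off, the arm's deflection sprang back toward −x and the cap now leans on the neck. I'm shifting +x to centre it.

arm_command --deltas '[{"xyz": [0.0005,0.0,0.0],"turn": [0.0,0.0,0.0]},{"xyz": [0.0005,0.0,0.0],"turn": [0.0,0.0,0.0]},{"xyz": [0.0,0.0,0.0],"turn": [0.0,0.0,0.0]}]'

```text
clock: 26.58
eef_pos: [500.7, 48.7, 88.2]
eef_rot: [-3.141, -0.0, -0.529]
wrist_force: [2.5, 0.8, 4.6]
finger_gap: 43.5
```

```bash
python3 f.py
```

```text
[ 2.74  0.32  4.75  0.07 -0.53  0.27] [500.63  48.7   88.16] [-3.1414e+00 -3.0000e-04 -5.2920e-01] 43.30726433449405 26.775
```

arm_command --deltas '[{"xyz": [0.0006,0.0,0.0],"turn": [0.0,0.0,0.0]},{"xyz": [0.0,0.0,0.0],"turn": [0.0,0.0,0.0]}]'

```text
clock: 27.02
eef_pos: [500.7, 48.7, 88.1]
eef_rot: [3.141, 0.001, -0.529]
wrist_force: [-1.0, 0.2, 7.4]
finger_gap: 43.5
```

```bash
python3 f.py
```

```text
[-0.62 -0.43  7.05  0.02  0.14  0.3 ] [500.73  48.69  88.04] [ 3.1411e+00  8.0000e-04 -5.2910e-01] 43.29570435679918 27.225
```

arm_command --deltas '[{"xyz": [0.0,0.0,0.0005],"turn": [0.0,0.0,0.0]},{"xyz": [0.0,0.0,0.0005],"turn": [0.0,0.0,0.0]},{"xyz": [0.0,0.0,0.0],"turn": [0.0,0.0,0.0]}]'

```text
clock: 27.6
eef_pos: [500.7, 48.7, 88.6]
eef_rot: [3.141, 0.001, -0.529]
wrist_force: [0.3, -0.1, -1.5]
finger_gap: 43.8
```

```bash
python3 f.py
```

```text
[-0.08 -0.16 -1.98  0.06  0.01  0.27] [500.75  48.7   88.72] [ 3.1411e+00  9.0000e-04 -5.2920e-01] 43.58708248496885 27.8
```

The roof is met at eef z 88.7: the pull turned to −2 N, so the cap is held down at about 87 mm. I'll ease off the torque and open to about 60 mm.

arm_command --deltas '[{"xyz": [0.0,0.0,-0.0002],"turn": [0.0,0.0,0.015]},{"xyz": [0.0,0.0,0.0],"turn": [0.0,0.0,0.0]}]'

```text
clock: 28.05
eef_pos: [500.9, 48.7, 88.9]
eef_rot: [3.141, 0.0, -0.514]
wrist_force: [-2.4, -1.0, 2.3]
finger_gap: 43.1
```

arm_command --deltas '[{"xyz": [0.0,0.0,0.0],"turn": [0.0,0.0,0.0]},{"xyz": [0.0,0.0,0.0],"turn": [0.0,0.0,0.0]},{"xyz": [0.0,0.0,0.0],"turn": [0.0,0.0,0.0]},{"xyz": [0.0,0.0,0.0],"turn": [0.0,0.0,0.0]}]' --gripper 0.38

```text
clock: 28.55
eef_pos: [501.2, 48.7, 88.9]
eef_rot: [-3.142, -0.0, -0.514]
wrist_force: [0.3, 0.4, -0.0]
finger_gap: 58.3
```

```bash
python3 f.py
```

```text
[-0.16 -0.35  0.24  0.04  0.02  0.03] [501.13  48.72  88.85] [-3.1416 -0.     -0.5141] 58.15341680624175 28.75
```

arm_command --deltas '[{"xyz": [0.0,0.0,0.01],"turn": [0.0,0.0,0.0]},{"xyz": [0.0,0.0,0.03],"turn": [0.0,0.0,0.0]},{"xyz": [0.0,0.0,0.04],"turn": [0.0,0.0,0.0]},{"xyz": [0.0,0.0,0.04],"turn": [0.0,0.0,0.0]},{"xyz": [-0.03,-0.05,0.02],"turn": [0.0,0.0,0.0]},{"xyz": [-0.03,-0.05,0.0],"turn": [0.0,0.0,0.0]},{"xyz": [-0.03,-0.05,0.0],"turn": [0.0,0.0,0.0]},{"xyz": [0.0,-0.05,0.0],"turn": [0.0,0.0,0.0]},{"xyz": [0.0,-0.05,0.0],"turn": [0.0,0.0,0.0]},{"xyz": [0.0,0.0,0.0],"turn": [0.0,0.0,0.0]}]'

```text
clock: 30.0
eef_pos: [410.7, -203.6, 229.2]
eef_rot: [3.141, -0.0, -0.518]
wrist_force: [0.3, 0.2, -0.1]
finger_gap: 58.0
```

Run:
```python
from edge import *
c=cam('scene'); t=cam('top'); print(read_state()['eef_pos'],read_state()['clock']); pickle.dump((c,t),open('end.pkl','wb'))
a=cv2.resize(c['color'][160:215,320:375,::-1],(400,400),interpolation=cv2.INTER_CUBIC); b=cv2.resize(t['color'][180:250,265:335,::-1],(400,400),interpolation=cv2.INTER_CUBIC)
cv2.imwrite('pics/e1.png',np.clip(np.hstack([a,b]).astype(float)*2,0,255).astype(np.uint8))
```

```text
[ 411.01597403 -201.20800642  229.19721716] 30.1
```

View pics/e1.png

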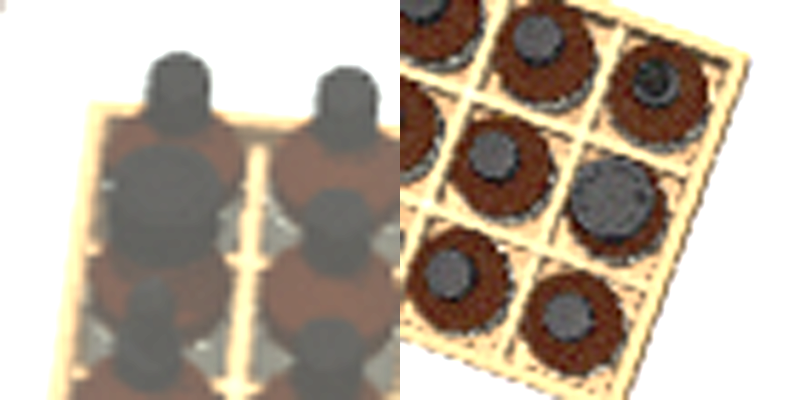

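Run:
```python
from edge import *
c,t=pickle.load(open('end.pkl','rb'))
# colour-based "notcap" image: brown R-B or bright
def mk(cc,s):
    col=cc['color'].astype(float); w=np.clip(np.maximum((col[:,:,0]-col[:,:,2]-1)*s,0),0,60); d=dict(cc); d['color']=np.repeat(w[:,:,None],3,2); return d
T=mk(t,2)
p=efit(T,[501.3,49.6,95],22,24,lambda a,q:a>-999,verbose=True)
C=mk(c,8)
for z in (95,97.5):
    P=[502.7,46.4,z]; q,n,m=hull(C,P); o=offs(C,q,n,2.); a=np.degrees(np.arctan2(n[:,1],n[:,0]))
    for lo,hi in((-30,-0),(0,40),(40,75),(75,105),(105,140),(140,180),(-180,-150),(-150,-120),(-120,-60)):
        k=(a>=lo)&(a<hi)&(o[:,1]>15); print(z,lo,hi,k.sum(),np.nanmedian(o[k,0]) if k.any() else None)
```

```text
[500.96227043  49.64932309  95.        ] 120 0.23333333333333328
95 -30 0 5 -0.56
95 0 40 20 -0.12
95 40 75 10 -0.56
95 75 105 8 -0.6399999999999999
95 105 140 10 -0.43999999999999995
95 140 180 8 -0.3999999999999999
95 -180 -150 18 -0.24
95 -150 -120 7 -0.3999999999999999
95 -120 -60 19 -0.32000000000000006
97.5 -30 0 5 -0.8
97.5 0 40 20 -0.15999999999999992
97.5 40 75 10 -0.08000000000000007
97.5 75 105 12 -0.040000000000000036
97.5 105 140 10 0.08000000000000007
97.5 140 180 8 -0.19999999999999996
97.5 -180 -150 18 -0.24
97.5 -150 -120 7 -0.8799999999999999
97.5 -120 -60 14 -0.9199999999999999
```

The fitted centre is within 0.3 mm of the pad's. The scene fit gives the rim at z ≈ 95.7 mm (locked 95, merely resting 97.5). The arm is clear of everything, so I'm handing in.

```bash
python3 -c "
from cell import *
s=read_state();print(s['clock'],s['wrist_force'],s['finger_gap']);print(sign_off())"
```

```text
30.1 [ 0.2930107  -0.09279008 -0.06496842] 58.23712886865429
the job is handed in; nothing more can be done
None
```

The wide black cap is on the open bottle and, by my checks, locked. I handed the job in at 30.1 s with the gripper open and the arm clear. The hand-in reports no verdict.

**Closing the cap:** It went into a gap between the lugs directly, so no counter-clockwise search was needed. I pressed it down to about 13 N, with the rim at about 84.3 mm, and turned it 1.12 rad clockwise until it met the stop at 0.29 N m. Then I let it spring up and opened the gripper.

**Last checks:**
- **Lock:** A gentle upward pull met resistance (−2 N) at a rim height of about 87 mm. When I eased off the torque it rose about 0.2 mm more. I read that as friction letting go and the cap settling against the notch roof.
- **Position:** In the top view the cap's centre is within 0.3 mm of where the pad was.
- **Height:** The scene fit puts the rim at about 87.7 mm over the bottle's underside, with about 1 mm uncertainty. That fits locked (87) and is below merely lying on the pad (89.5).
- **Upright:** I did not measure the cap's tilt; it looked level in the last pictures.

**What disagreed:**
- **Fingertip height:** The fingertips turned out to be about 20 mm higher than the tool figures imply. My first grip closed above the cap without moving it, and I corrected from the pictures.
- **Camera offset:** The two cameras differ by about 3 mm in y. I used relative measurements, on which they agreed to 0.3 mm.
- **Sideways contact on the neck:** The cap leaned on the open bottle's neck with 3 N while going on and 6.6 N while springing up. I re-centred it each time.

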